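# Snap the drying lid onto the food box

### The job

The washed lid is drying on edge in the dish rack: lift it out, lay it down flat on the counter with its grip bar upwards and let go. Then take it again by the grip bar and set it down squarely on the open white food box, and press the four snap tabs around its edge down flush, until every one has snapped home and stays down. Leave the saucers in the rack and the pot where they are, and the closed box standing on the counter.

Things in the scene. Friction and masses are not known exactly. Their poses are not given: they have to be found in the camera images.
- rack: Fixed steel dish rack: drip tray 220 x 240 mm, wire floor 32 mm up, upright wires to 78 mm. Origin under its centre, z up; its +x side looks roughly towards the robot. The lid stands on edge, underside 20 mm on the -x side of the centre, lengthwise along the rack's y. White saucers (tops 136 mm high) stand 73 mm in front of it (+x) and 64 mm behind. The counter between rack and box is clear.
- lid: Loose grey plastic lid, 0.2 kg: plate 180 (x) x 122 (y) x 6 mm. Origin: centre of the plate's underside; z to the outer side, where the grip bar is. Below, a plug skirt 152 x 92 mm (tapering to 146 x 86 at its foot) reaches to z -13 mm; outside it the plate is a bare 6 mm flange. At the start it stands on a long edge: x level, y up, z to the rack's +x. It fits the box either way round.
- lid_grip (a point): Middle of the grip bar on the lid's outer side, at lid (0, 0, 30) mm. The bar is 100 mm long (lid x), 14 mm wide (lid y), from z 24 to 36 mm, on two 16 mm long feet at its ends, open beneath.
- lid_edge (a point): Middle of the long edge that is uppermost at the start, at lid (0, 61, 3) mm; axes as the lid's. Along each long edge the plate is plain for 36 mm to either side of the middle, then come the tabs.
- box: Loose white porcelain food box, open on top, 0.75 kg. Outside 162 (x) x 102 (y) x 70 mm high, walls 4 mm, mouth 154 x 94 mm; round the top an outward flange 4 mm tall (173 x 113 mm over all). Origin: centre of the underside, z up. Seated, the lid's plate lies on the rim: lid origin 70 mm above box origin, long sides together, 1 mm play all round (4 mm at the skirt's foot).
- tab_a (a joint): Hinge of the snap tab at lid x +54, y +36 to +61 mm, in a notch of the plate (hinge at y 36). 0 = sprung up, outer end some 8 mm proud; 0.34 = flush with the plate. Pressed straight down near its outer end on the seated lid (some 6 N, up to 15 if the lid lies to one side), its hook snaps under the box's flange and it stays at 0.28 or more; else it springs back to 0.
- tab_b (a joint): The same for the tab at lid x -54, y +36 to +61 mm.
- tab_c (a joint): The same for the tab at lid x -54, y -36 to -61 mm.
- tab_d (a joint): The same for the tab at lid x +54, y -36 to -61 mm.
- pad_a (a point): Middle of the place to press on top of tab a: at lid (54, 53, 12) mm while up, (54, 55, 6) mm when flush. Each tab's top is 32 mm (lid x) x 24 mm (lid y).
- pad_b (a point): The same on tab b (lid -x, +y).
- pad_c (a point): The same on tab c (lid -x, -y).
- pad_d (a point): The same on tab d (lid +x, -y).
- saucer_a: White saucer 110 mm across standing in the rack in front of the lid (+x side); origin near its centre. Leave alone.
- saucer_b: The same, behind the lid (-x side). Leave alone.
- pot: Small aluminium pot 140 mm across, 87 mm high, with two loop handles; origin under its centre. Leave alone.

How it is judged:
By the outcome, as a careful person would: the job done as asked, in the order asked, and still so for the second after the job is handed in, with the robot touching nothing.
It also fails if it takes over 72 s, if anything falls off the work surface, if the arm or the gripper's body presses on something with over 40 N, if the wrist force passes 120 N, or if a joint passes its speed limit or range.

### The arm

A 6-joint arm with a two-finger parallel gripper is mounted at the origin on the work surface. World frame = base frame: x ahead of the robot, y to its left, z up, the work surface at z = 0. Lengths are in m, angles in rad, forces in N, time in s.
With the tool pointing down it reaches from about 0.15 to 0.775 m from the base axis. Payload 6.1 kg.
Tool frame: the origin (TCP) lies midway between the tips of the shut fingers; the grasp point (between the pads) lies 19 mm behind it; z points along the fingers, y is the direction in which the jaws open and shut (so a half turn about z gives the same grasp; the last joint's range is limited). The gripper opens to 85 mm and grips with 20 to 120 N. Pads are 22 mm wide; open, the fingers measure 114 mm over their backs; the gripper's body (76 mm by 85 mm) begins 54 mm behind the grasp point. The pads swing forward as they close: fully open they stand 13 mm farther back than shut.
Start: joints at [1.121, 0.126, -0.04, 1.405, 0, 1.571], TCP at [0.228, 0.473, 0.231] pointing down, gripper open.
Joint ranges: [-2.72, 2.72], [-0.95, 1.95], [-1.27, 1.35], [-1.78, 2.02], [-1.46, 1.47], [-3.14, 3.14]. Speed limits (rad/s): [2.39, 2.39, 3.01, 3.14, 3.14, 3.14].

### API

Orientations are given as a rotation vector (axis times angle).
In Python, from plant import r gives the robot as it stands.
- The arm moves only by the tool play_rows, never from a script. Its argument "deltas" is a list of rows, each a list of 3 entries, a list of its own where there are three numbers: the shift along the tool's x, y, z in m, then the turn, a rotation vector about the tool's x, y, z in degrees, then the opening in per cent of the stroke, from 0 (shut) to 100 (fully open). In form: [[[x, y, z], [wx, wy, wz], grip], ...]. A call has 1 to 20 rows; each row is the pose to reach, as a shift and turn from the pose commanded when the call began, along the tool's axes at that moment; what a row does not reach only later rows make up. A row lasts 1/12 s, in which the tool goes at most 41.7 mm and 7.16 degrees, less where a joint would pass 70% of its speed; a pose out of reach is approached as far as the arm can. A call with a gripper value outside its range is refused whole. The fingers move at their own pace and stop on an object; "squeeze" is the grip in N (left out, the last holds). Time passes only in rows, so rows that repeat a pose let the fingers close. It gives the time, the measured TCP pose, the force and the opening at its end, in the units of the state.
- r.get_state(): the state, without advancing time (a new reading comes with each control period).
- r.grab_frame(name): name is "scene" or "top"; returns a dict with "img" (400x640x3 uint8, red, green, blue), "depth" (400x640 float32, m along the optical axis (not along the pixel's ray), 0 where there is no reading), "fx", "fy", "cx", "cy" (pixels), "cam_to_world" (4x4, takes a point from camera to world coordinates). Camera axes: x right, y up, looking along -z (the intrinsics and any distortion apply to the point x, -y, -z); pixel columns grow to the right and rows downward; lengths in m; the calibration is good to about 2 mm. A picture is of the moment at which its call begins.
- r.finish_job(): hands the job in, once; it reports no verdict.
The state is a dict: "time_s": time; "joint_pos": joint angles; "joint_velocities": joint speeds; "joint_torque": joint torques, N m; "tcp_pos": TCP position; "eef_rot": TCP orientation; "wrist_force": force on the tool from outside, world axes, zero at the start; "wrist_torque": the same for the moment, N m; "gripper_width": finger opening in m.
Only numpy, scipy, OpenCV 4.12 (cv2) and the standard library are available. Lean on these libraries where they do the work, as an engineer would, in place of code of your own. Each camera call takes 0.05 s, during which the arm holds its last target.

## Working session

There is one attempt and no reset: what is moved stays moved. The work goes in short steps, Python scripts to look and compute and a tool call to move; the robot and the scene stay as the last step left them, time stands still between calls to the robot, and variables do not carry over. Pictures are saved under pics/ and viewed, and the job is handed in when it is done.

Besides the shell and the picture viewer there is one more tool, called after ">>>" as a command line: name --argument value ..., lists and objects as JSON in quotes. play_rows: Moves the arm, as the interface text tells. Its arguments: {"type":"object","properties":{"deltas":{"type":"array","items":{"type":"array"}},"squeeze":{"type":"number"}},"required":["deltas"]}

```bash
ls; mkdir -p pics
python3 - <<'E'
from plant import r
import cv2,numpy as np
print(r.get_state())
for n in ("scene","top"):
    f=r.grab_frame(n)
    np.savez(f"pics/{n}0.npz",**f)
    cv2.imwrite(f"pics/{n}0.png",f["img"][:,:,::-1])
    print(n,f["fx"],f["fy"],f["cx"],f["cy"],np.round(f["cam_to_world"],4).tolist(),[k for k in f])
E
```

```text
pics
{'time_s': 0.0, 'joint_pos': array([ 1.12099947e+00,  1.26366540e-01, -4.05921528e-02,  1.40541068e+00,
        1.11439521e-05,  1.57077487e+00]), 'joint_velocities': array([-3.72586118e-05, -7.98844098e-04, -1.91296203e-04,  2.24102008e-04,
       -5.34250906e-04, -2.12289578e-03]), 'joint_torque': array([-1.30728560e-03, -4.35913754e+01,  3.52922487e+01,  1.73128926e-02,
        1.49995805e-05,  3.82327556e-06]), 'tcp_pos': array([0.2280809 , 0.47241593, 0.2305428 ]), 'eef_rot': array([-7.00484551e-01, -3.06213122e+00,  2.40452263e-03]), 'wrist_force': array([-0.08707369, -0.39381031, -0.43753898]), 'wrist_torque': array([-0.01823112, -0.03083795, -0.01943024]), 'gripper_width': 0.08550894339905642}
scene 382.2031228008784 382.2031228008784 316.60310896974516 199.29636985992855 [[-0.4488, -0.6565, 0.6063, 1.1134], [0.8935, -0.3154, 0.3197, 0.3018], [-0.0186, 0.6852, 0.7281, 0.7577], [0.0, 0.0, 0.0, 1.0]] ['img', 'depth', 'fx', 'fy', 'cx', 'cy', 'cam_to_world']
top 364.88559109920743 364.88559109920743 319.50954572749697 191.15675424793687 [[-0.0222, 0.988, -0.1529, 0.497], [-0.9993, -0.0264, -0.0254, 0.0057], [-0.0291, 0.1522, 0.9879, 0.9395], [0.0, 0.0, 0.0, 1.0]] ['img', 'depth', 'fx', 'fy', 'cx', 'cy', 'cam_to_world']
```

View pics/scene0.png

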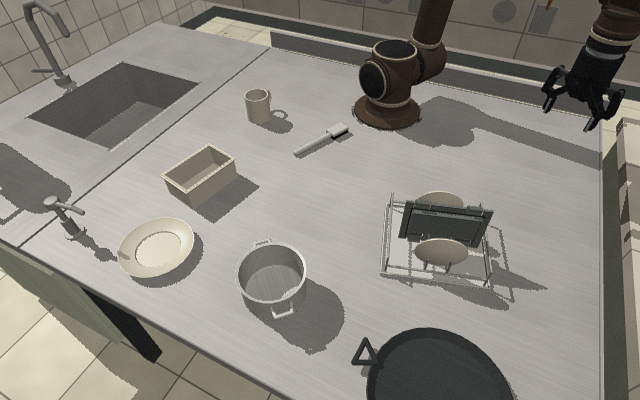

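View pics/top0.png

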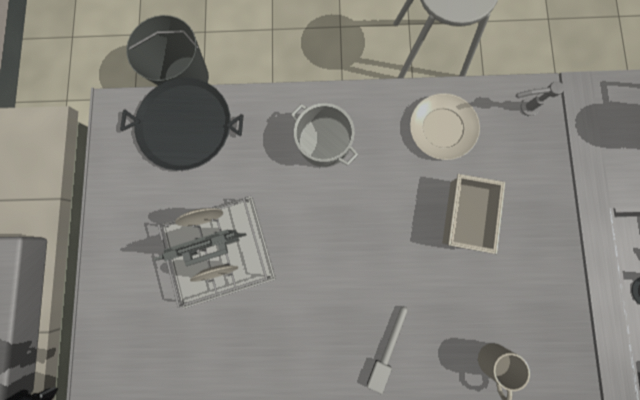

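The scene view shows the rack with the lid standing at about (445,225), between saucers at (440,200) and (440,250), and the open box at (200,175). In the top view the lid is at about (205,245), the rack spans (150–270, 200–305), the box is at (476,214) and the pot at (324,133). Next I'll turn the depth images into point clouds.

```bash
cat > h.py <<'E'
import numpy as np,cv2
def cloud(f):
    d=f["depth"];v,u=np.mgrid[0:400,0:640]
    x=(u-f["cx"])/f["fx"]*d; y=-(v-f["cy"])/f["fy"]*d
    P=np.stack([x,y,-d,np.ones_like(d)],-1)@np.array(f["cam_to_world"]).T
    P=P[...,:3]; P[d<=0]=np.nan
    return P
def proj(f,p):
    T=np.linalg.inv(f["cam_to_world"]);q=T[:3,:3]@np.asarray(p,float)+T[:3,3]
    return f["cx"]+f["fx"]*q[0]/-q[2], f["cy"]-f["fy"]*q[1]/-q[2]
def load(n): return dict(np.load(n))
def zoom(f,box,s,name):
    u0,v0,u1,v1=box
    im=cv2.resize(f["img"][v0:v1,u0:u1,::-1],None,fx=s,fy=s,interpolation=cv2.INTER_CUBIC)
    cv2.imwrite(name,im)
E
python3 - <<'E'
from h import *
for n,b,s in (("scene",(360,170,520,300),5),("top",(130,180,290,320),4)):
    f=load(f"pics/{n}0.npz");zoom(f,b,s,f"pics/z{n}.png")
    P=cloud(f)
    im=f["img"].astype(int)
    print(n)
    # table check
    for uv in ((300,350),(330,230),(350,300)):
        print(uv,P[uv[1],uv[0]])
    for (u0,v0,u1,v1) in [b]:
        s_=P[v0:v1,u0:u1].reshape(-1,3);c=im[v0:v1,u0:u1].reshape(-1,3)
        ok=np.isfinite(s_[:,0]);s_=s_[ok];c=c[ok]
        dark=(c.max(1)<75)&(s_[:,2]>0.04)
        q=s_[dark];print("dark",len(q),q.mean(0),q.min(0),q.max(0))
# box from both
for n,b in (("scene",(150,135,250,215)),("top",(440,165,515,260))):
    f=load(f"pics/{n}0.npz");P=cloud(f);u0,v0,u1,v1=b
    q=P[v0:v1,u0:u1].reshape(-1,3);q=q[np.isfinite(q[:,0])]
    t=q[(q[:,2]>0.062)&(q[:,2]<0.085)]
    print(n,len(t),np.percentile(t[:,2],[5,50,95]))
    r=cv2.minAreaRect(t[:,:2].astype(np.float32));print(r)
E
```

```text
scene
(300, 350) [8.64293094e-01 1.23941340e-01 2.48890414e-04]
(330, 230) [0.56409256 0.04795661 0.00154489]
(350, 300) [7.20271879e-01 1.69882792e-01 5.57221496e-04]
dark 2601 [0.51291137 0.29941509 0.09995622] [0.37103733 0.21215814 0.04001114] [0.62541466 0.42058777 0.15868006]
top
(300, 350) [0.25082803 0.08621752 0.00061844]
(330, 230) [0.54101749 0.00517488 0.00063097]
(350, 300) [ 0.36646705 -0.03999318 -0.00170834]
dark 201 [0.51146703 0.28369471 0.11733284] [0.46272792 0.21280401 0.04025035] [0.54097345 0.36949559 0.1515928 ]
scene 714 [0.06293353 0.07090007 0.07333504]
((0.5711058974266052, -0.34493815898895264), (0.11804437637329102, 0.17429856956005096), 78.35986328125)
top 1050 [0.06531609 0.06981313 0.07252758]
((0.5693913102149963, -0.34164726734161377), (0.1136871874332428, 0.1731463372707367), 78.17053985595703)
```

Run:
```python
from h import *
f=load("pics/top0.npz");zoom(f,(430,160,520,260),6,"pics/zboxtop.png")
```

```text
(no output)
```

View pics/zscene.png

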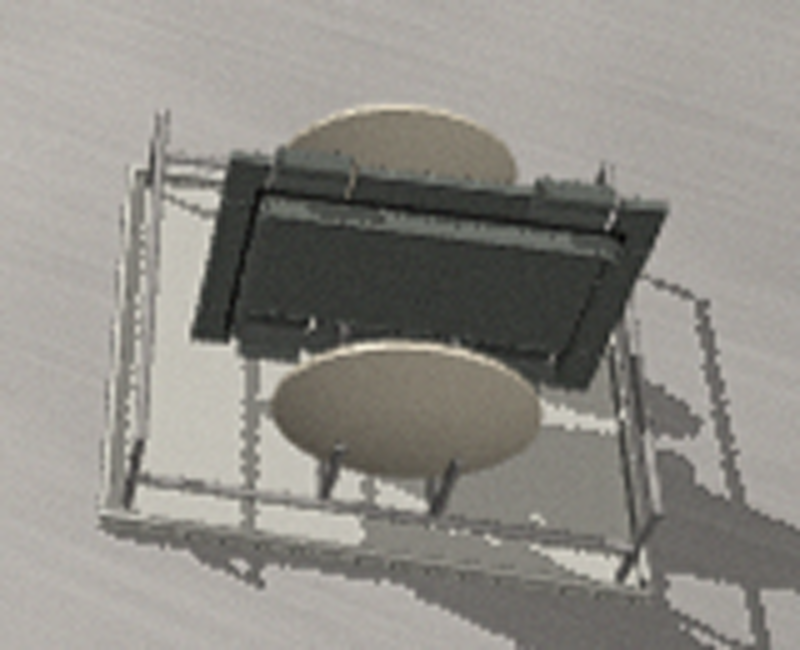

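View pics/ztop.png

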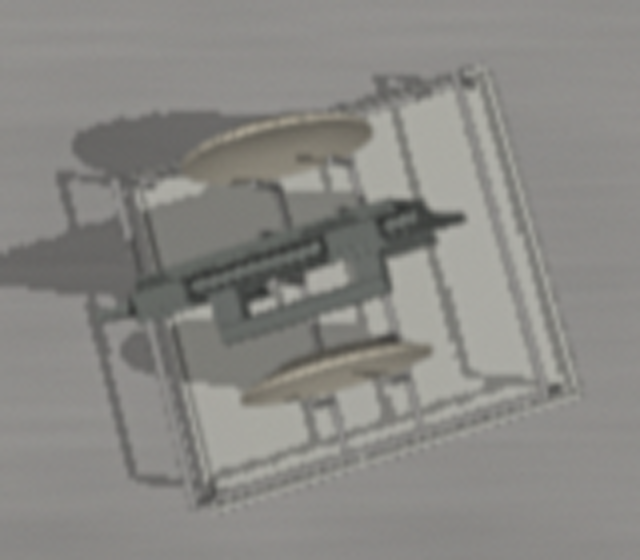

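View pics/zboxtop.png

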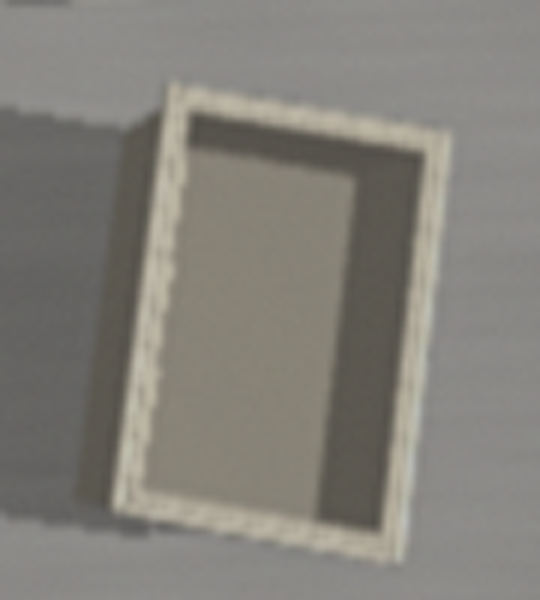

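The scene zoom shows the lid's underside with the skirt, its top edge running from about zoom (235,160) to (665,205). The top zoom shows the grip bar on the robot's side at (300,315), and the lid runs from (130,300) to (465,215). The box rim is clear. Now I'll fit the lid and the box.

Run:
```python
from h import *
fs=load("pics/scene0.npz");ft=load("pics/top0.npz")
out={}
for n,f,b in (("scene",fs,(395,190,500,255)),("top",ft,(150,220,255,275))):
    P=cloud(f);u0,v0,u1,v1=b
    q=P[v0:v1,u0:u1].reshape(-1,3);c=f["img"][v0:v1,u0:u1].reshape(-1,3).astype(int)
    ok=np.isfinite(q[:,0])&(c.max(1)<110)&(c[:,2]>=c[:,0]-6)&(q[:,2]>0.05);q=q[ok];
    hi=q[(q[:,2]>0.140)];
    print(n,len(q),"max z",np.percentile(q[:,2],[90,95,99,100]),"hi",len(hi))
    m=np.median(hi,0);d=hi-m
    # line fit
    l=cv2.fitLine(hi[:,:2].astype(np.float32),cv2.DIST_HUBER,0,.01,.01).ravel()
    t=(hi[:,:2]-l[2:])@l[:2]; nn=(hi[:,:2]-l[2:])@np.array([-l[1],l[0]])
    print(" line",l,"deg",np.degrees(np.arctan2(l[1],l[0])),"t",np.percentile(t,[0,1,50,99,100]),"n",np.percentile(nn,[1,10,50,90,99]))
    mid=l[2:]+l[:2]*(np.percentile(t,1)+np.percentile(t,99))/2;print(" mid",mid)
# plane fit scene underside: flange + skirt bottom
P=cloud(fs);q=P[205:240,410:485].reshape(-1,3);c=fs["img"][205:240,410:485].reshape(-1,3).astype(int)
q=q[np.isfinite(q[:,0])&(c.max(1)<75)&(q[:,2]>.08)&(q[:,2]<.135)]
cen=np.median(q,0)
for i in range(4):
    cc=q.mean(0);u,s,vt=np.linalg.svd(q-cc);res=(q-cc)@vt[2];q=q[abs(res)<max(.002,2*np.std(res))]
print("plane n",vt[2],"c",cc,len(q),np.std(res))
# saucers: bright points z>0.1
for n,f,b in (("scene",fs,(395,185,500,275)),("top",ft,(160,200,245,285))):
    P=cloud(f);u0,v0,u1,v1=b
    q=P[v0:v1,u0:u1].reshape(-1,3);c=f["img"][v0:v1,u0:u1].reshape(-1,3).astype(int)
    q=q[np.isfinite(q[:,0])&(c[:,0]>c[:,2]+14)&(q[:,2]>.115)]
    print(n,"saucer pts",len(q),q[:,2].max())
    for k in (q[:,0]<.51,q[:,0]>=.51):
        if k.sum(): print("   ",q[k].mean(0),q[k].min(0),q[k].max(0))
```

```text
scene 2906 max z [0.14996838 0.15431411 0.15714761 0.15962067] hi 597
 line [ 0.2785653 -0.9604173  0.5068039  0.3063219] deg -73.8254 t [-0.08062667 -0.07839315  0.00702374  0.09647353  0.0985714 ] n [-0.01093289 -0.00591182  0.00028936  0.00365533  0.00682231]
 mid [0.50932215 0.29763954]
top 1267 max z [0.15449417 0.15570701 0.15757374 0.15957498] hi 403
 line [ 0.27506417 -0.9614259   0.50489795  0.29738665] deg -74.03416 t [-0.09124958 -0.0888156  -0.00151967  0.08720208  0.08799958] n [-8.75711680e-03 -5.81746052e-03  2.66087972e-05  5.33196088e-03
  7.76614846e-03]
 mid [0.50467604 0.29816229]
plane n [-0.95959385 -0.27961376 -0.03155608] c [0.50881346 0.30685803 0.10076744] 870 0.0009084340350385244
scene saucer pts 605 0.1389369256702111
    [0.45323445 0.2761454  0.12498218] [0.43459935 0.23384538 0.11519418] [0.46410871 0.31781375 0.13829798]
    [0.58483201 0.31382736 0.12516539] [0.56680362 0.27275888 0.11504961] [0.59490706 0.353822   0.13893693]
top saucer pts 138 0.13668475913917888
    [0.45146209 0.27047163 0.12920357] [0.43698697 0.23704288 0.11561693] [0.45940616 0.31017613 0.13653076]
    [0.58236162 0.31031977 0.12833443] [0.56642727 0.27329215 0.11537617] [0.590267   0.35307719 0.13668476]
```

Run:
```python
from h import *
fs=load("pics/scene0.npz");ft=load("pics/top0.npz")
zx=np.array([-.961,-.276]);xx=np.array([.276,-.961])
c0=np.array([.507,.298])
np.set_printoptions(precision=1,suppress=True,linewidth=160)
for n,f,b in (("scene",fs,(395,185,500,255)),("top",ft,(150,220,255,275))):
    P=cloud(f);u0,v0,u1,v1=b
    q=P[v0:v1,u0:u1];c=f["img"][v0:v1,u0:u1].astype(int)
    s=((q[...,:2]-c0)@zx)*1e3;t=((q[...,:2]-c0)@xx)*1e3;z=q[...,2]*1e3
    print(n,"s in mm by z-bin rows (10mm), t-bin cols(20mm)")
    zb=np.arange(50,165,8);tb=np.arange(-100,101,20)
    for i in range(len(zb)-1,0,-1):
        row=[]
        for j in range(len(tb)-1):
            m=(z>zb[i-1])&(z<=zb[i])&(t>tb[j])&(t<=tb[j+1])&(c.max(-1)<120)&(abs(s)<50)
            row.append(f"{np.median(s[m]):5.0f}/{m.sum():3d}" if m.sum()>3 else "   -    ")
        print(zb[i],*row)
```

```text
scene s in mm by z-bin rows (10mm), t-bin cols(20mm)
162    -1/  7    -2/ 18    -3/ 36    -2/ 15    -2/ 15    -0/ 14    -1/ 12    -4/ 32    -1/ 25    -2/  9
154    -3/ 14    -1/ 22     6/ 15    -2/ 27    -2/ 30    -2/ 32    -2/ 29     7/ 17    -1/ 17    -3/ 14
146    -2/  9    -3/ 48    -5/ 58    -6/ 60    -6/ 52    -6/ 57    -5/ 48    -5/ 57    -4/ 52    -3/ 12
138    -3/ 13   -11/ 34   -11/ 34   -14/ 24   -14/ 28   -13/ 23   -14/ 25   -11/ 34   -11/ 29    -3/ 14
130    -3/ 10   -12/  9    -        -        -        -        -        -        -7/ 15    -4/ 14
122    -3/ 13    -4/ 22    -4/ 21    -3/ 21    -4/ 21    -4/ 22    -4/ 20    -4/ 23    -5/ 23    -4/ 12
114    -4/ 13    -4/ 27    -3/ 21    -4/ 26    -4/ 23    -3/ 26    -3/ 23    -4/ 22    -6/ 21    -5/ 14
106    -5/  9    -4/ 23    -4/ 24    -4/ 23    -3/ 22    -4/ 20    -4/ 23    -4/ 23    -5/ 23    -4/ 11
98    -4/ 12    -5/ 22    -4/ 24    -4/ 25    -4/ 25    -5/ 25    -4/ 23    -5/ 22    -5/ 24    -5/ 13
90    -4/ 10    -5/ 24    -5/ 27    -5/ 19    -4/ 25    -5/ 24    -5/ 21    -5/ 21    -6/ 20    -5/ 14
82    -4/ 11   
[... 1125 characters left out ...]
 -       -13/  5    -    
106    -        -        16/ 44    23/ 41    26/ 31    26/ 29    24/ 41    16/ 30    -        -1/  5
98    -        -        20/ 21    22/ 37    25/ 20    24/ 18    24/ 21    23/ 19   -11/  5    -    
90    -        -        -        25/  4    -        -        -        14/  4   -12/  4    -    
82    -        -        -       -11/  6     2/  5    -       -24/  4    -       -13/  4    -    
74    -        -        -         1/  4    -        -        -        -        -        -    
66    -        -        -        -         2/  8    -        -         2/  4    -6/  6    -    
58    -        -        -        -        -        -        -         2/  8     2/  4    -
```

```bash
cat >> h.py <<'E'
from scipy.spatial.transform import Rotation as Ro
def tgt(yaw_y,elev=90.,sgn=1):
    """tool pointing down, tool y axis at world angle yaw_y deg"""
    a=np.radians(yaw_y);y=np.array([np.cos(a),np.sin(a),0]);z=np.array([0,0,-1.]);x=np.cross(y,z)
    return Ro.from_matrix(np.stack([x,y,z],1))
def delta(st,pos,R=None):
    R0=Ro.from_rotvec(st["eef_rot"])
    d=R0.inv().apply(np.asarray(pos)-st["tcp_pos"])
    w=(R0.inv()*R).as_rotvec(degrees=True) if R is not None else np.zeros(3)
    return np.round(d,4),np.round(w,2)
E
python3 - <<'E'
from h import *
from plant import r
ft=load("pics/top0.npz");P=cloud(ft)
zx=np.array([-.961,-.276]);xx=np.array([.276,-.961]);c0=np.array([.507,.298])
for n in("top","scene"):
    P=cloud(load(f"pics/{n}0.npz"))
    s=(P[...,:2]-c0)@zx;t=(P[...,:2]-c0)@xx
    m=(abs(t)<.03)&(abs(s-.001)<.004)&(P[...,2]>.146)&(P[...,2]<.17);print(n,m.sum(),np.percentile(P[...,2][m],[25,50,75,95]))
st=r.get_state();print(st["tcp_pos"])
p=[*(c0+.001*zx),.20];print(p,delta(st,p,tgt(16.)))
E
```

```text
top 84 [0.15236997 0.15336985 0.15460215 0.15551689]
scene 108 [0.14997649 0.15326635 0.15489499 0.15597205]
[0.22811042 0.47246131 0.23058984]
[np.float64(0.506039), np.float64(0.297724), 0.2] (array([-0.3263, -0.0365,  0.0306]), array([-8.000e-02,  4.000e-02,  4.823e+01]))
```

>>> play_rows --deltas '[[[-0.3263,-0.0365,0.01],[0,0,48.2],100],[[-0.3263,-0.0365,0.01],[0,0,48.2],100],[[-0.3263,-0.0365,0.01],[0,0,48.2],100],[[-0.3263,-0.0365,0.01],[0,0,48.2],100],[[-0.3263,-0.0365,0.01],[0,0,48.2],100],[[-0.3263,-0.0365,0.01],[0,0,48.2],100],[[-0.3263,-0.0365,0.01],[0,0,48.2],100],[[-0.3263,-0.0365,0.01],[0,0,48.2],100],[[-0.3263,-0.0365,0.01],[0,0,48.2],100],[[-0.3263,-0.0365,0.0306],[0,0,48.2],100],[[-0.3263,-0.0365,0.0306],[0,0,48.2],100],[[-0.3263,-0.0365,0.0306],[0,0,48.2],100]]'

```text
time_s: 1.1
tcp_pos: [0.5053, 0.2975, 0.1994]
eef_rot: [-1.889, -2.508, 0.005]
wrist_force: [0.5, 0.9, 0.1]
gripper_width: 0.0856
```

Run:
```python
from h import *
from plant import r
for n,b in(("top",(130,180,290,320)),("scene",(360,120,520,270))):
    f=r.grab_frame(n);zoom(f,b,4,f"pics/{n}1.png")
st=r.get_state();print(st["time_s"],st["joint_pos"],st["tcp_pos"],st["eef_rot"],st["wrist_force"])
print(delta(st,[.506,.2977,.143],tgt(16.)))
```

```text
1.2 [5.32934558e-01 2.45656174e-01 4.01408667e-02 1.36545832e+00
 3.36937265e-05 1.82316054e+00] [0.50578093 0.29835444 0.20116315] [-1.88894472e+00 -2.51015343e+00  2.37028457e-04] [-0.28653546 -0.04913996  0.84353063]
(array([-0.0007,  0.    ,  0.0582]), array([-0.01,  0.  ,  0.08]))
```

View pics/top1.png

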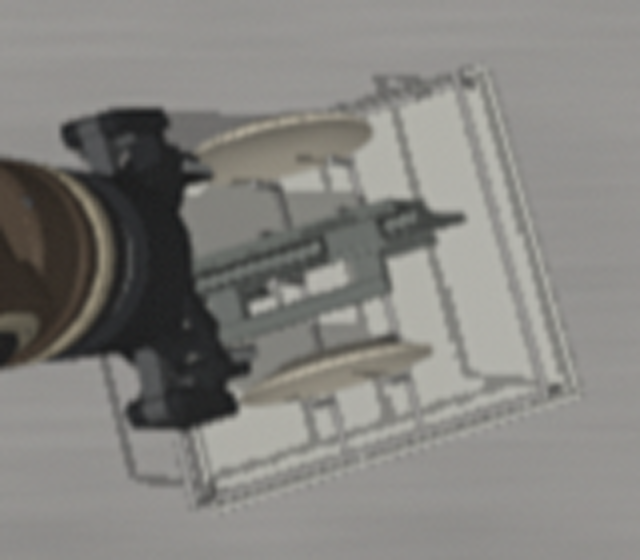

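View pics/scene1.png

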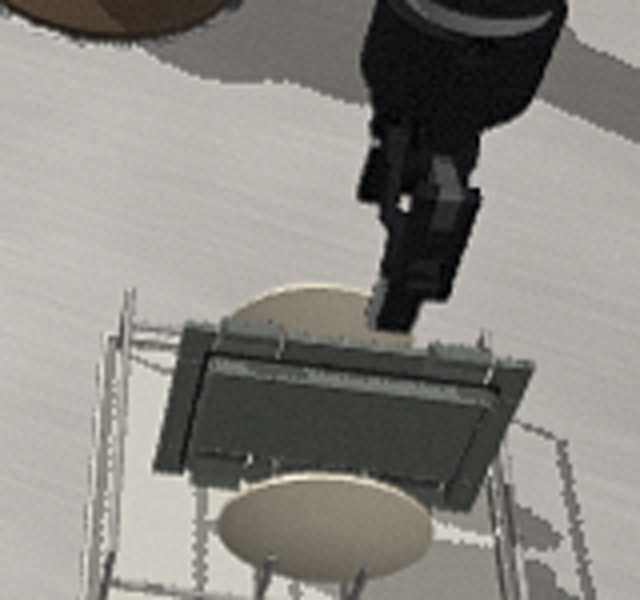

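The top view shows the jaws straddling the lid along its normal, around zoom (165,260). The lid is untouched at (330,260). I'll descend.

>>> play_rows --deltas '[[[-0.0007,0,0.03],[0,0,0],100],[[-0.0007,0,0.045],[0,0,0],100],[[-0.0007,0,0.052],[0,0,0],100],[[-0.0007,0,0.058],[0,0,0],100],[[-0.0007,0,0.058],[0,0,0],100]]'

```text
time_s: 1.62
tcp_pos: [0.506, 0.2976, 0.1425]
eef_rot: [-1.889, -2.51, 0.001]
wrist_force: [-0.9, -0.6, 0.9]
gripper_width: 0.0848
```

Run:
```python
from h import *
from plant import r
f=r.grab_frame("scene");zoom(f,(380,150,510,260),6,f"pics/scene2.png");print(proj(f,[.506,.2977,.154]))
f=r.grab_frame("top");zoom(f,(130,180,290,320),4,f"pics/top2.png");
st=r.get_state();print(st["time_s"],st["tcp_pos"],st["wrist_force"])
```

```text
(np.float64(448.94699392638177), np.float64(205.75715651503018))
1.7167 [0.50669603 0.29780452 0.14379511] [0.94654658 0.73055941 0.75604279]
```

View pics/scene2.png

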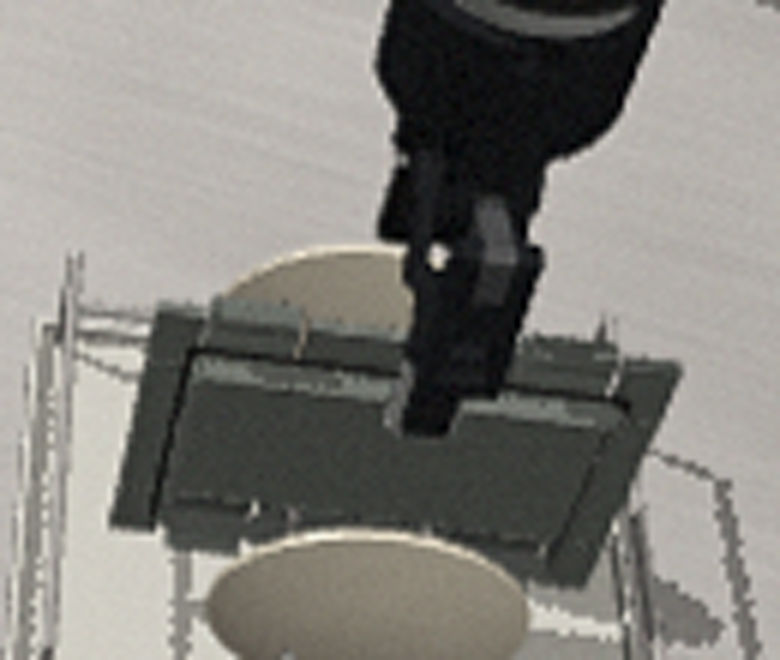

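The finger is centred on the lid's upper edge: the predicted middle at zoom (413,334) lies between the two tabs. Closing the gripper.

>>> play_rows --deltas '[[[0,0,0],[0,0,0],0],[[0,0,0],[0,0,0],0],[[0,0,0],[0,0,0],0],[[0,0,0],[0,0,0],0],[[0,0,0],[0,0,0],0],[[0,0,0],[0,0,0],0],[[0,0,0],[0,0,0],0],[[0,0,0],[0,0,0],0],[[0,0,0],[0,0,0],0],[[0,0,0],[0,0,0],0]]' --squeeze 50

```text
time_s: 2.55
tcp_pos: [0.5067, 0.2975, 0.1429]
eef_rot: [1.89, 2.509, 0.001]
wrist_force: [0.5, 0.5, 0.3]
gripper_width: 0.0042
```

>>> play_rows --deltas '[[[0,0,-0.01],[0,0,0],0],[[0,0,-0.03],[0,0,0],0],[[0,0,-0.06],[0,0,0],0],[[0,0,-0.09],[0,0,0],0],[[0,0,-0.12],[0,0,0],0],[[0,0,-0.15],[0,0,0],0],[[0,0,-0.16],[0,0,0],0],[[0,0,-0.16],[0,0,0],0]]'

```text
time_s: 3.22
tcp_pos: [0.5068, 0.2977, 0.3064]
eef_rot: [1.889, 2.508, 0.007]
wrist_force: [-0.3, -0.5, -1.9]
gripper_width: 0.0048
```

Run:
```python
from h import *
from plant import r
f=r.grab_frame("scene");np.savez("pics/scene3.npz",**f);zoom(f,(350,60,530,280),3,f"pics/scene3.png")
f=r.grab_frame("top");np.savez("pics/top3.npz",**f);zoom(f,(110,160,290,320),4,f"pics/top3.png");
st=r.get_state();print(st)
```

```text
{'time_s': 3.3167, 'joint_pos': array([5.30961171e-01, 2.62418542e-01, 2.83907051e-01, 1.59280682e+00,
       1.08464211e-04, 1.82198666e+00]), 'joint_velocities': array([ 0.00070162,  0.01262261, -0.04073238, -0.01115692, -0.00032884,
       -0.00161836]), 'joint_torque': array([ 1.34476832e-03, -5.49248493e+01,  3.71706140e+01,  2.42003985e-01,
        8.88893584e-03,  7.37140022e-05]), 'tcp_pos': array([0.50625431, 0.2973142 , 0.30240225]), 'eef_rot': array([-1.88982667e+00, -2.50923693e+00,  6.91480864e-04]), 'wrist_force': array([-0.05220059, -0.41830694, -1.45583034]), 'wrist_torque': array([ 0.00455029,  0.02804169, -0.04406444]), 'gripper_width': 0.004429637286982218}
```

View pics/scene3.png

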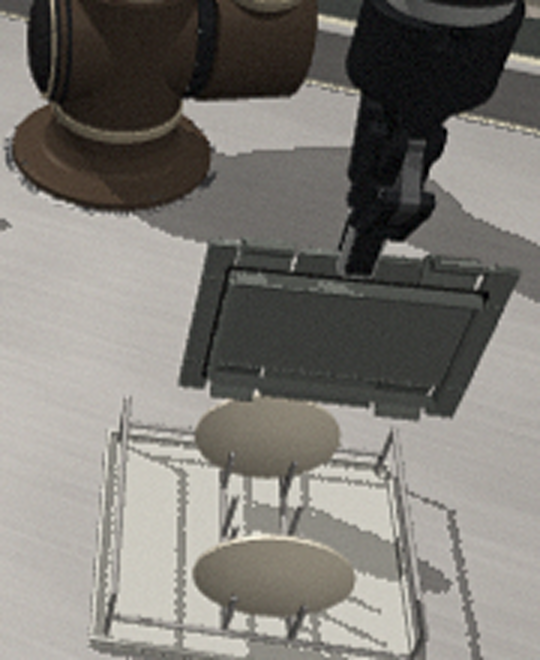

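View pics/top3.png

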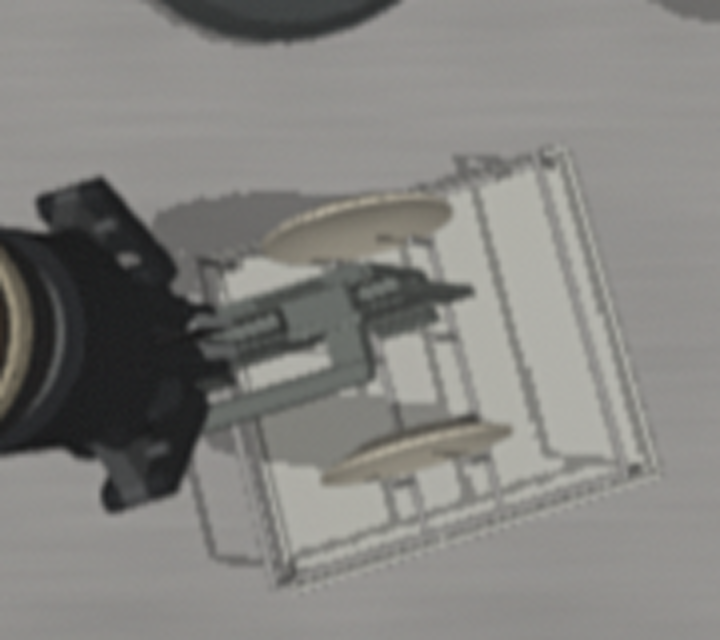

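Lifted cleanly: the scene zoom shows the lid hanging level at (345,330), both saucers are still in place at (265,437) and (272,575), and the measured weight is about 1.5 N. Next I'll carry it to the clear counter while turning it by half, so that the bar faces outward.

```bash
cat >> h.py <<'E'
def tilt(az,th):
    """tool z outward along azimuth az, th deg below horizontal; tool y = -(lid z), lid z up-outward"""
    a,t=np.radians(az),np.radians(th);e=np.array([np.cos(a),np.sin(a),0]);k=np.array([0,0,1.])
    z=np.cos(t)*e-np.sin(t)*k; y=-(np.sin(t)*e+np.cos(t)*k);x=np.cross(y,z)
    return Ro.from_matrix(np.stack([x,y,z],1))
E
python3 - <<'E'
from h import *
s={"tcp_pos":np.array([.5064,.2973,.3025]),"eef_rot":tgt(16.).as_rotvec()}
def chain(s,p,R):
    print(delta(s,p,R)); return {"tcp_pos":np.array(p),"eef_rot":R.as_rotvec()}
s=chain(s,[.50,.15,.30],tgt(98.))
s=chain(s,[.50,0.0,.28],tgt(180.))
s=chain(s,[.50,0.0,.13],tilt(0,50))
s=chain(s,[.50,0.0,.08],tilt(0,20))
E
```

```text
(array([-0.1398, -0.0468,  0.0025]), array([ -0.,   0., -82.]))
(array([ 0.0209, -0.1485,  0.02  ]), array([  0.,  -0., -82.]))
(array([0.  , 0.  , 0.15]), array([40.,  0., -0.]))
(array([-0.    ,  0.0321,  0.0383]), array([30., -0.,  0.]))
```

>>> play_rows --deltas '[[[-0.02,-0.007,0.0025],[0,0,-7],0],[[-0.05,-0.017,0.0025],[0,0,-14],0],[[-0.08,-0.027,0.0025],[0,0,-21],0],[[-0.11,-0.037,0.0025],[0,0,-28],0],[[-0.13,-0.044,0.0025],[0,0,-35],0],[[-0.14,-0.047,0.0025],[0,0,-42],0],[[-0.14,-0.047,0.0025],[0,0,-49],0],[[-0.14,-0.047,0.0025],[0,0,-56],0],[[-0.14,-0.047,0.0025],[0,0,-63],0],[[-0.14,-0.047,0.0025],[0,0,-70],0],[[-0.14,-0.047,0.0025],[0,0,-77],0],[[-0.14,-0.047,0.0025],[0,0,-82],0],[[-0.14,-0.047,0.0025],[0,0,-82],0]]'

```text
time_s: 4.4
tcp_pos: [0.499, 0.1496, 0.2982]
eef_rot: [0.223, -3.13, 0.001]
wrist_force: [-0.8, 1.2, -1.8]
gripper_width: 0.0042
```

>>> play_rows --deltas '[[[0.004,-0.02,0.004],[0,0,-7],0],[[0.008,-0.05,0.008],[0,0,-14],0],[[0.012,-0.08,0.012],[0,0,-21],0],[[0.016,-0.11,0.016],[0,0,-28],0],[[0.021,-0.13,0.02],[0,0,-35],0],[[0.021,-0.1485,0.02],[0,0,-42],0],[[0.021,-0.1485,0.02],[0,0,-49],0],[[0.021,-0.1485,0.02],[0,0,-56],0],[[0.021,-0.1485,0.02],[0,0,-63],0],[[0.021,-0.1485,0.02],[0,0,-70],0],[[0.021,-0.1485,0.02],[0,0,-77],0],[[0.021,-0.1485,0.02],[0,0,-82],0],[[0.021,-0.1485,0.02],[0,0,-82],0]]'

```text
time_s: 5.48
tcp_pos: [0.4991, -0.0001, 0.2788]
eef_rot: [2.22, -2.22, -0.003]
wrist_force: [-0.3, -0.1, -2.9]
gripper_width: 0.0044
```

Run:
```python
from h import *
from plant import r
f=r.grab_frame("scene");cv2.imwrite("pics/scene4.png",f["img"][:,:,::-1])
st=r.get_state();print(st)
print(delta(st,[.5,0,.13],tilt(0,50)))
```

```text
{'time_s': 5.5333, 'joint_pos': array([-3.41083322e-04,  8.39585582e-02,  1.78604069e-02,  1.50689496e+00,
        6.59454470e-05, -1.56770643e+00]), 'joint_velocities': array([ 0.00132856, -0.00106045,  0.00632132,  0.00184331, -0.00215943,
        0.02728029]), 'joint_torque': array([-1.71553704e-02, -4.16705525e+01,  3.60276318e+01,  1.35064329e-02,
       -4.79822571e-03, -3.73049816e-01]), 'tcp_pos': array([ 4.99234250e-01, -1.50793602e-04,  2.79041625e-01]), 'eef_rot': array([ 2.21656141, -2.22417963, -0.0025088 ]), 'wrist_force': array([ 0.21828866, -0.26096521, -1.8373716 ]), 'wrist_torque': array([-0.03328896, -0.01620962,  0.03218946]), 'gripper_width': 0.004403944933082702}
(array([-1.00e-04, -1.10e-03,  1.49e-01]), array([40.13, -0.07, -0.19]))
```

View pics/scene4.png

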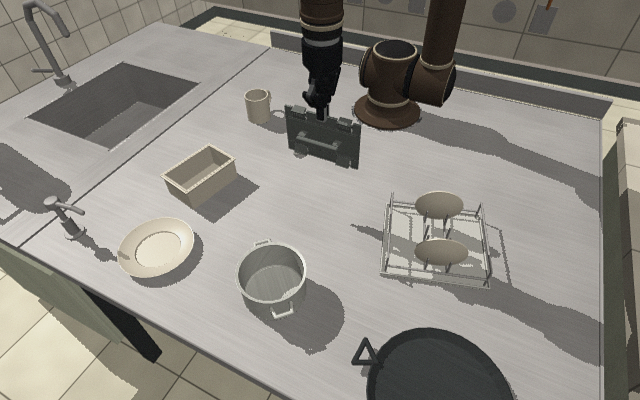

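The lid hangs with its bar facing outward, at about (322,135). Now I'll tilt it towards flat while lowering.

>>> play_rows --deltas '[[[0,-0.001,0.01],[7,0,0],0],[[0,-0.001,0.03],[14,0,0],0],[[0,-0.001,0.05],[21,0,0],0],[[0,-0.001,0.07],[28,0,0],0],[[0,-0.001,0.09],[35,0,0],0],[[0,-0.001,0.11],[42,0,0],0],[[0,-0.001,0.13],[49,0,0],0],[[0,-0.001,0.15],[56,0,0],0],[[0,-0.001,0.165],[63,0,0],0],[[0,-0.001,0.179],[70.1,0,0],0],[[0,-0.001,0.179],[70.1,0,0],0],[[0,-0.001,0.179],[70.1,0,0],0]]'

```text
time_s: 6.53
tcp_pos: [0.5462, -0.0002, 0.1667]
eef_rot: [-1.504, 1.51, -0.98]
wrist_force: [-0.5, 0.6, -2.9]
gripper_width: 0.0043
```

Run:
```python
from h import *
from plant import r
f=r.grab_frame("scene");zoom(f,(230,30,430,180),4,"pics/scene5.png")
st=r.get_state();print(st["time_s"],st["joint_pos"],st["tcp_pos"],st["wrist_force"],Ro.from_rotvec(st["eef_rot"]).as_matrix())
print(delta(st,[.5,0,.055],tilt(0,20)))
P=cloud(f)
for p in [(0.5,0,.1)]: print(proj(f,p))
```

```text
6.5833 [-1.46643929e-03 -4.30384082e-01 -1.26342241e+00 -4.21379936e-01
  1.98426764e-03 -1.56734581e+00] [ 5.47323756e-01 -2.16266304e-04  1.68280862e-01] [ 2.05080058 -0.10159934  0.40396245] [[-1.02859391e-03 -4.00128131e-01  9.16458630e-01]
 [-9.99991645e-01  4.03727498e-03  6.40336565e-04]
 [-3.95621217e-03 -9.16450315e-01 -4.00128940e-01]]
(array([0.0003, 0.1228, 0.002 ]), array([ 3.59,  0.03, -0.23]))
(np.float64(323.8240992067944), np.float64(180.2673992286802))
```

View pics/scene5.png

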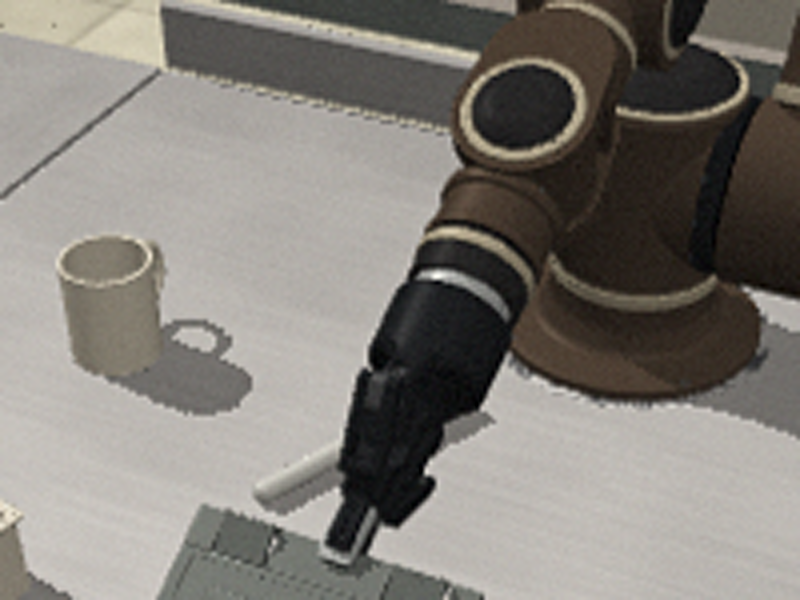

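The arm ran into the elbow limit (q3 ≈ -1.263) because the tool pitch is too flat at this radius. I'll fit the arm geometry from the readings and choose a feasible place.

```bash
cat > kin.py <<'E'
import numpy as np
from scipy.optimize import least_squares
D=np.array([[.1264,-.0406,np.pi/2,np.hypot(.22808,.47242),.2305],[.24566,.04014,np.pi/2,np.hypot(.50578,.29835),.20116],
[.26242,.28391,np.pi/2,np.hypot(.50625,.29731),.30240],[.08396,.01786,np.pi/2,.49923,.27904],[-.43038,-1.26342,.4116,.54732,.16828]])
def fk(p,q2,q3,pi):
    z0,L1,L2,b,L3,a=p
    return (a+L1*np.sin(q2)+L2*np.cos(q2-q3+b)+L3*np.cos(pi), z0+L1*np.cos(q2)-L2*np.sin(q2-q3+b)-L3*np.sin(pi))
def res(p):
    R,Z=fk(p,*D[:,:3].T); return np.r_[R-D[:,3],Z-D[:,4]]*1e3
s=least_squares(lambda p:np.r_[res(p),p[5]*10],[.2,.4,.45,0,.25,0.])
P=s.x
def ik(r,z,th):
    best=None
    for g in((0,0),(.5,.5),(-.4,-1),(.8,-.5)):
        o=least_squares(lambda q:np.array(fk(P,q[0],q[1],th))-[r,z],g,bounds=([-.95,-1.27],[1.95,1.35]))
        if best is None or o.cost<best.cost:best=o
    q=best.x;return q,th-q[0]+q[1],np.sqrt(2*best.cost)
E
python3 - <<'E'
from kin import *
print(P.round(4),res(P).round(1))
for th in (20,25,30,35,40):
    t=np.radians(th);zt=max(.093*np.sin(t)+.016*np.cos(t),.111*np.sin(t)+.003*np.cos(t))
    for r in np.arange(.46,.70,.02):
        q,q4,e=ik(r,zt,t)
        if e<1e-4: print(th,"ztouch",zt.round(4),"min r",r.round(3),q.round(2),q4.round(2));break
from h import *
f=load("pics/top0.npz");Pc=cloud(f)
q=Pc[100:170,285:365].reshape(-1,3);q=q[(q[:,2]>.03)];print("pot",np.nanmin(q,0),np.nanmax(q,0))
E
```

```text
[ 0.1397  0.5352  0.4593 -0.1785  0.4455 -0.002 ] [ 0.1  0.  -0.1  0.  -0.   0.  -0.1  0.   0.1  0. ]
20 ztouch 0.0468 min r 0.66 [ 0.3  -1.26] -1.22
25 ztouch 0.0538 min r 0.64 [ 0.13 -1.24] -0.94
30 ztouch 0.0604 min r 0.6 [-0.05 -1.24] -0.67
35 ztouch 0.0664 min r 0.54 [-0.26 -1.26] -0.39
40 ztouch 0.0736 min r 0.46 [-0.53 -1.26] -0.04
pot [ 0.69399781 -0.06555836  0.03015972] [0.85315278 0.09500608 0.0912342 ]
```

>>> play_rows --deltas '[[[0,-0.03,-0.002],[-7,0,0],0],[[0,-0.06,-0.004],[-14,0,0],0],[[0,-0.09,-0.006],[-20,0,0],0],[[0,-0.104,-0.006],[-20,0,0],0],[[0,-0.104,-0.006],[-20,0,0],0],[[0,-0.104,-0.006],[-20,0,0],0]]'

```text
time_s: 7.08
tcp_pos: [0.5849, -0.0002, 0.2698]
eef_rot: [-1.743, 1.748, -0.743]
wrist_force: [1.4, 0.3, 0.4]
gripper_width: 0.0043
```

Run:
```python
from kin import *
from h import *
from plant import r
st=r.get_state();M=Ro.from_rotvec(st["eef_rot"]).as_matrix();q=st["joint_pos"]
print(st["time_s"],q,st["tcp_pos"],"th",np.degrees(np.arcsin(-M[2,2])),"fk",fk(P,q[1],q[2],q[1]-q[2]+q[3]))
for th in (35,38,40,45):
  for z in (.022,.04,.074,.09):
    for rr in np.arange(.42,.70,.01):
        qq,q4,e=ik(rr,z,np.radians(th))
        if e<1e-4 and qq[1]>-1.25: print(th,z,"min r",rr.round(3),qq.round(2),q4.round(2));break
print(delta(st,[.56,0,.10],tilt(0,40)))
```

```text
7.0833 [-9.18417858e-04 -3.64435846e-01 -6.77521521e-01  4.50841389e-01
  1.20711474e-03 -1.56850973e+00] [ 5.84861402e-01 -1.80444839e-04  2.69764666e-01] th 43.76975659241876 fk (np.float64(0.5840265148613089), np.float64(0.2700274078665004))
35 0.022 min r 0.58 [-0.02 -1.25] -0.61
35 0.04 min r 0.57 [-0.1  -1.24] -0.53
35 0.074 min r 0.54 [-0.28 -1.24] -0.35
35 0.09 min r 0.52 [-0.38 -1.24] -0.26
38 0.022 min r 0.56 [-0.1  -1.24] -0.47
38 0.04 min r 0.54 [-0.2  -1.25] -0.38
38 0.074 min r 0.5 [-0.4  -1.25] -0.18
38 0.09 min r 0.48 [-0.5  -1.24] -0.08
40 0.022 min r 0.54 [-0.16 -1.24] -0.38
40 0.04 min r 0.52 [-0.26 -1.24] -0.28
40 0.074 min r 0.48 [-0.46 -1.24] -0.08
40 0.09 min r 0.44 [-0.63 -1.25] 0.08
45 0.022 min r 0.48 [-0.33 -1.25] -0.13
45 0.04 min r 0.46 [-0.43 -1.24] -0.02
45 0.074 min r 0.42 [-0.63 -1.22] 0.19
45 0.09 min r 0.42 [-0.65 -1.19] 0.25
(array([0.0003, 0.1398, 0.0995]), array([ 3.77,  0.03, -0.17]))
```

Run:
```python
from h import *
from plant import r
st=r.get_state()
print(delta(st,[.54,0,.10],tilt(0,45)))
M=tilt(0,45).as_matrix();print("down in tool",M.T@[0,0,-1])
```

```text
(array([0.0003, 0.1536, 0.085 ]), array([-1.23,  0.03, -0.17]))
down in tool [0.         0.70710678 0.70710678]
```

>>> play_rows --deltas '[[[0.0003,0.02,0.01],[-1.2,0,-0.2],0],[[0.0003,0.045,0.024],[-1.2,0,-0.2],0],[[0.0003,0.075,0.04],[-1.2,0,-0.2],0],[[0.0003,0.1,0.055],[-1.2,0,-0.2],0],[[0.0003,0.125,0.07],[-1.2,0,-0.2],0],[[0.0003,0.145,0.08],[-1.2,0,-0.2],0],[[0.0003,0.1536,0.085],[-1.2,0,-0.2],0],[[0.0003,0.1536,0.085],[-1.2,0,-0.2],0],[[0.0003,0.1536,0.085],[-1.2,0,-0.2],0]]'

```text
time_s: 7.83
tcp_pos: [0.5346, -0.0005, 0.0906]
eef_rot: [-1.767, 1.763, -0.724]
wrist_force: [-0.1, -0.2, -1.4]
gripper_width: 0.0041
```

Run:
```python
from h import *
from plant import r
f=r.grab_frame("scene");zoom(f,(220,60,400,230),4,"pics/scene6.png")
st=r.get_state();M=Ro.from_rotvec(st["eef_rot"]).as_matrix()
print(st["time_s"],st["joint_pos"],st["tcp_pos"],st["wrist_force"],"th",np.degrees(np.arcsin(-M[2,2])))
P=cloud(f)
# lid lowest points near: dark points z<0.06 around x .55-.68,y +-.1
m=(P[...,0]>.5)&(P[...,0]<.68)&(abs(P[...,1])<.1)&(P[...,2]>.006)
q=P[m];print(q.min(0),q.max(0))
far=q[q[:,0]>.6];print(len(far),np.percentile(far[:,2],[1,5,20,50]),np.percentile(far[:,0],[50,95,99]),np.percentile(far[:,1],[1,99]))
```

```text
7.8833 [-0.00203843 -0.31867    -1.04587145  0.06338339  0.00187013 -1.5748482 ] [ 0.53566168 -0.00053929  0.09214054] [-0.18976335 -0.74027477 -1.84625634] th 45.29707368294902
[ 0.50005017 -0.09679378  0.00744871] [0.61804888 0.08443678 0.20237792]
553 [0.0094179  0.01325238 0.0176915  0.02236471] [0.60772435 0.6159312  0.61732751] [-0.09366522  0.08349308]
```

View pics/scene6.png

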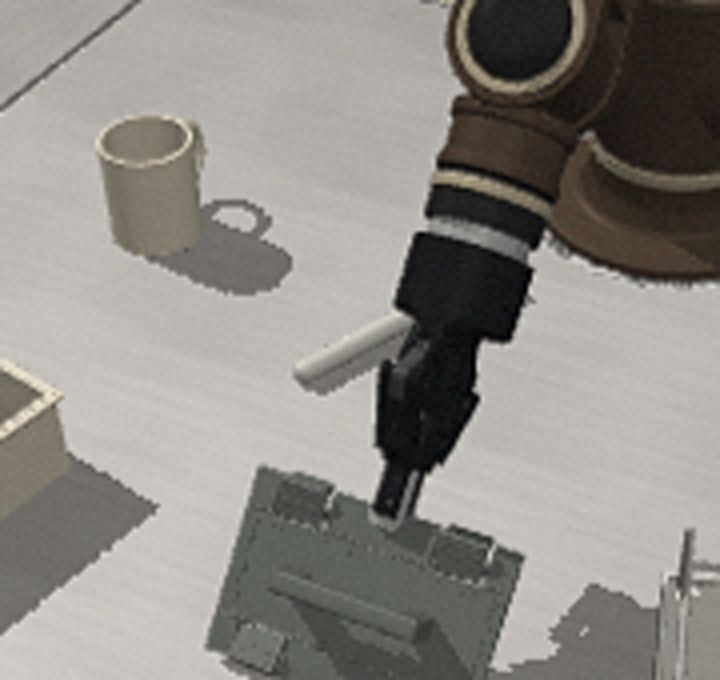

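>>> play_rows --deltas '[[[0,0.002,0.002],[0,0,0],0],[[0,0.004,0.004],[0,0,0],0],[[0,0.0055,0.0055],[0,0,0],0],[[0,0.0065,0.0065],[0,0,0],0],[[0,0.007,0.007],[0,0,0],0],[[0,0.007,0.007],[0,0,0],0],[[0,0.007,0.007],[0,0,0],0]]'

```text
time_s: 8.47
tcp_pos: [0.5374, -0.0006, 0.0843]
eef_rot: [-1.765, 1.758, -0.729]
wrist_force: [-3.2, -0.9, 4.4]
gripper_width: 0.0043
```

The lid's far edge touches the counter (force z has risen from -1.8 to +4.4 N). Now I'll open a little while following it with the lower finger, and lower the lid on that finger.

>>> play_rows --deltas '[[[0,-0.002,0],[0,0,0],8],[[0,-0.004,0],[0,0,0],14],[[0,-0.0065,0],[0,0,0],21],[[0,-0.009,0],[0,0,0],28],[[0,-0.009,0],[0,0,0],28],[[0,-0.005,0.0004],[0,0,0],28],[[0,0.0,0.0007],[0,0,0],28],[[0,0.004,0.001],[0,0,0],28],[[0,0.0085,0.0014],[0,0,0],28],[[0,0.013,0.0018],[0,0,0],28],[[0,0.0175,0.0024],[0,0,0],28],[[0,0.022,0.003],[0,0,0],28],[[0,0.0266,0.0035],[0,0,0],28],[[0,0.0266,0.0035],[0,0,0],28]]'

```text
time_s: 9.63
tcp_pos: [0.5187, -0.0007, 0.0602]
eef_rot: [-1.768, 1.761, -0.726]
wrist_force: [-1.1, 0.0, -1.2]
gripper_width: 0.0237
```

Run:
```python
from h import *
from plant import r
f=r.grab_frame("scene");zoom(f,(220,60,400,230),4,"pics/scene7.png")
st=r.get_state();M=Ro.from_rotvec(st["eef_rot"]).as_matrix()
print(st["time_s"],st["joint_pos"],st["tcp_pos"],st["wrist_force"],st["gripper_width"],"th",np.degrees(np.arcsin(-M[2,2])))
```

```text
9.6833 [-0.00258255 -0.30631638 -1.12142846 -0.02445357  0.00223298 -1.5765145 ] [ 0.51925441 -0.00068116  0.06080509] [0.41391458 0.21653266 0.22342908] 0.024231003826959464 th 45.30125117986345
```

View pics/scene7.png

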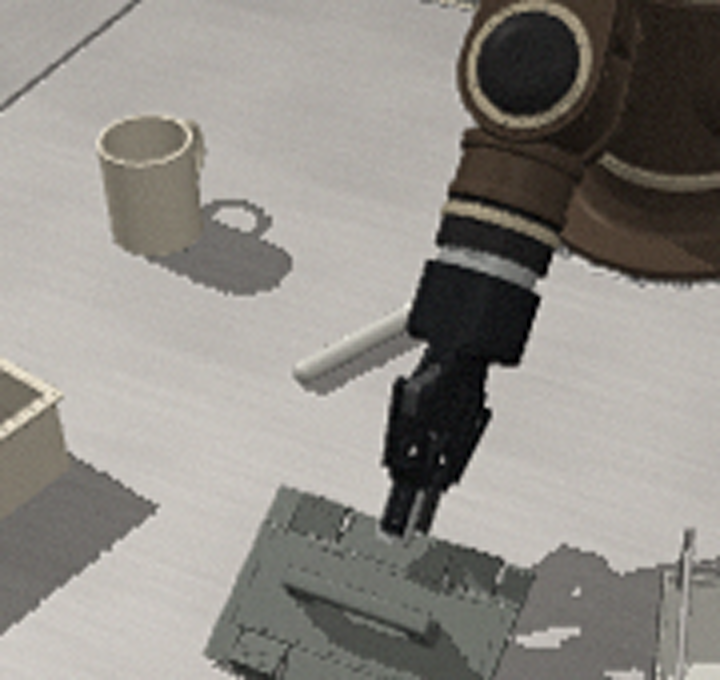

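The lid now rests on the lower finger at about 25°, bar upwards, with the bar at zoom (365,610). I'll go on lowering and then slide out.

>>> play_rows --deltas '[[[0,0.004,0.0012],[0,0,0],28],[[0,0.008,0.0025],[0,0,0],28],[[0,0.012,0.0037],[0,0,0],28],[[0,0.0158,0.0049],[0,0,0],28],[[0,0.019,0.0065],[0,0,0],28],[[0,0.0225,0.0082],[0,0,0],28],[[0,0.0262,0.0099],[0,0,0],28],[[0,0.03,0.0122],[0,0,0],28],[[0,0.0335,0.0146],[0,0,0],28],[[0,0.0373,0.0171],[0,0,0],28],[[0,0.0385,0.0155],[0,0,0],28],[[0,0.041,0.013],[0,0,0],28],[[0,0.0435,0.0105],[0,0,0],28],[[0,0.046,0.0083],[0,0,0],28],[[0,0.0475,0.0072],[0,0,0],28],[[0,0.0475,0.0072],[0,0,0],28]]'

```text
time_s: 11.02
tcp_pos: [0.4911, -0.0009, 0.0235]
eef_rot: [-1.766, 1.759, -0.728]
wrist_force: [-0.3, -0.1, -0.9]
gripper_width: 0.0236
```

Run:
```python
from h import *
from plant import r
f=r.grab_frame("scene");zoom(f,(220,60,400,230),4,"pics/scene8.png")
st=r.get_state();M=Ro.from_rotvec(st["eef_rot"]).as_matrix()
print(st["time_s"],st["joint_pos"],st["tcp_pos"],st["wrist_force"],st["gripper_width"],"th",np.degrees(np.arcsin(-M[2,2])))
P=cloud(f)
m=(P[...,0]>.48)&(P[...,0]<.68)&(abs(P[...,1])<.11)&(P[...,2]>.006)&(P[...,2]<.035)&(f["img"].max(-1)<140)
q=P[m];n=len(q);A=np.c_[q[:,:2],np.ones(n)]
c,*_=np.linalg.lstsq(A,q[:,2],rcond=None);print("slope",c,n,q.min(0),q.max(0))
```

```text
11.0667 [-0.00350203 -0.29797506 -1.22466317 -0.13835479  0.00285378 -1.57717253] [ 0.49143458 -0.00087773  0.0236253 ] [-0.19906034 -0.3888917   0.77294253] 0.023910748707573024 th 45.167937119564705
slope [-0.00859596 -0.00211344  0.02573525] 2416 [ 0.48043278 -0.09596437  0.0079598 ] [0.61704876 0.08424298 0.034965  ]
```

View pics/scene8.png

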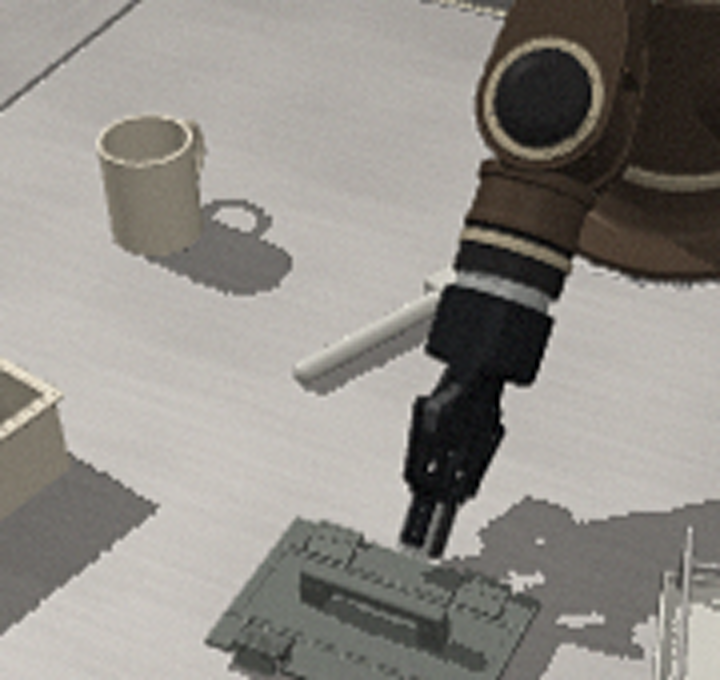

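The lid lies flat with its bar upwards at zoom (375,605), and it has been let go. I'll retreat so that both cameras can see it.

>>> play_rows --deltas '[[[0,-0.004,-0.02],[0,0,0],28],[[0,-0.012,-0.05],[0,0,0],28],[[0,-0.03,-0.085],[-3,0,0],28],[[-0.02,-0.05,-0.12],[-10,0,0],28],[[-0.05,-0.065,-0.15],[-17,0,0],60],[[-0.08,-0.08,-0.18],[-24,0,0],60],[[-0.11,-0.09,-0.21],[-31,0,0],60],[[-0.14,-0.0958,-0.2245],[-38,0,0],60],[[-0.17,-0.0958,-0.2245],[-45,0,0],60],[[-0.2,-0.0958,-0.2245],[-45,0,0],60],[[-0.221,-0.0958,-0.2245],[-45,0,0],60],[[-0.221,-0.0958,-0.2245],[-45,0,0],60]]'

```text
time_s: 12.07
tcp_pos: [0.4023, 0.2264, 0.2487]
eef_rot: [2.227, -2.209, -0.005]
wrist_force: [-1.3, -0.7, -0.9]
gripper_width: 0.0512
```

Run:
```python
from h import *
from plant import r
for n in("scene","top"):
    f=r.grab_frame(n);np.savez(f"pics/{n}9.npz",**f);cv2.imwrite(f"pics/{n}9.png",f["img"][:,:,::-1])
f=load("pics/top9.npz");zoom(f,(260,140,420,260),5,"pics/top9z.png")
st=r.get_state();print(st["time_s"],st["joint_pos"],st["tcp_pos"],st["eef_rot"],st["wrist_force"])
for n in("scene","top"):
    f=load(f"pics/{n}9.npz");P=cloud(f)
    reg=(P[...,0]>.42)&(P[...,0]<.68)&(abs(P[...,1])<.13)
    zt=P[...,2]
    m=reg&(zt>.014)&(zt<.025);q=P[m];rc=cv2.minAreaRect(q[:,:2].astype(np.float32));print(n,"plate",len(q),rc,np.median(q[:,2]))
    A=np.c_[q[:,:2]-q[:,:2].mean(0),np.ones(len(q))];print("  slope",np.linalg.lstsq(A,q[:,2],rcond=None)[0])
    m=reg&(zt>.042)&(zt<.056);q=P[m];rc=cv2.minAreaRect(q[:,:2].astype(np.float32));print(n,"bar",len(q),rc,np.percentile(q[:,2],[10,50,90]),np.median(q,0))
    m=reg&(zt>.02)&(zt<.04);
```

```text
12.1667 [ 5.05858003e-01  5.17079924e-03 -1.31209355e-01  1.44002529e+00
 -5.18823638e-04 -1.07105512e+00] [0.4009795  0.22194064 0.24878853] [ 2.22430325e+00 -2.21073586e+00 -1.67132275e-03] [-0.04632962 -1.22445572  0.43418138]
scene plate 2169 ((0.5520469546318054, -0.005866684019565582), (0.12658444046974182, 0.18163946270942688), 1.0695216655731201) 0.02039465885975522
  slope [-0.00513369 -0.00151649  0.02040409]
scene bar 220 ((0.5505412817001343, -0.0051722899079322815), (0.09914105385541916, 0.01909583993256092), 89.51262664794922) [0.04491562 0.04911855 0.05135661] [ 0.55451972 -0.00268636  0.04911855]
top plate 2997 ((0.5489800572395325, -0.0038221031427383423), (0.1256456822156906, 0.18003171682357788), 0.3383598029613495) 0.01918602846839179
  slope [-0.00146499 -0.00048544  0.01928445]
top bar 234 ((0.5493165254592896, -0.00477512925863266), (0.014021841809153557, 0.09756600111722946), 0.2971556782722473) [0.04648013 0.04833725 0.05070003] [ 0.54897751 -0.00602445  0.04833725]
```

View pics/top9z.png

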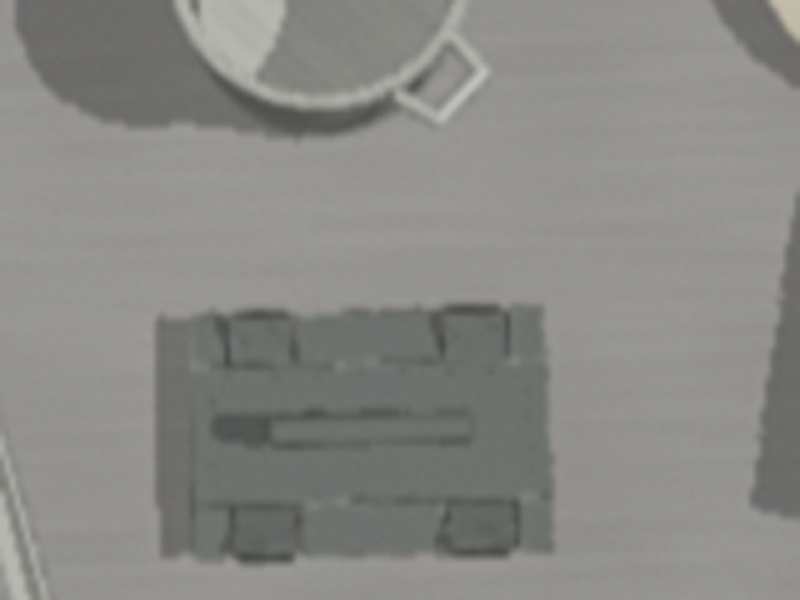

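View pics/scene9.png

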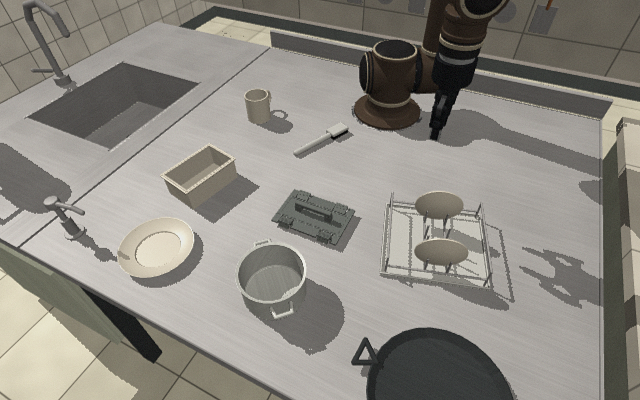

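The lid lies flat and released at about (550,-5) mm: plate top at 19 mm, bar top at 49 mm, slope under 0.3°. In the top zoom the bar is at (340,430). I'll refine the box pose and compute the regrasp.

```bash
cat >> h.py <<'E'
from scipy.optimize import least_squares
def ringfit(q,p0,out,inn):
    def res(p):
        c,s=np.cos(p[2]),np.sin(p[2]);d=q[:,:2]-p[:2]
        a=np.abs(np.stack([d@[c,s],d@[-s,c]],1))
        o=np.maximum(a-np.array(out)/2,0);o=np.hypot(o[:,0],o[:,1])
        i=np.maximum(np.min(np.array(inn)/2-a,1),0)
        return (o+i)*1e3
    best=min((least_squares(res,np.add(p0,[dx,dy,da]),loss="soft_l1",f_scale=.7,diff_step=1e-4) for dx in(-.002,.002) for dy in(-.002,.002) for da in(-.02,.02)),key=lambda o:o.cost)
    return best.x,best.cost/len(q)
E
python3 - <<'E'
from h import *
from plant import r
for k in ("0","9"):
  for n,b in (("scene",(150,135,250,215)),("top",(440,165,515,260))):
    f=load(f"pics/{n}{k}.npz");P=cloud(f);u0,v0,u1,v1=b
    q=P[v0:v1,u0:u1].reshape(-1,3);q=q[np.isfinite(q[:,0])]
    q=q[(q[:,2]>.0665)&(q[:,2]<.0745)]
    x,c=ringfit(q,[.570,-.343,np.radians(-12)],(.173,.113),(.154,.094))
    print(n,k,len(q),x[:2].round(4),np.degrees(x[2]).round(2),c.round(3),np.median(q[:,2]))
st=r.get_state()
print(delta(st,[.5498,-.005,.15],tgt(180.3)))
E
```

```text
scene 0 609 [ 0.5718 -0.3434] -11.77 0.043 0.07122923901140699
top 0 967 [ 0.5692 -0.3416] -11.78 0.003 0.06996506716113082
scene 9 604 [ 0.572  -0.3435] -12.11 0.041 0.07124840122883819
top 9 972 [ 0.5693 -0.3417] -11.97 0.004 0.0699067071528387
(array([ 0.2275, -0.1479,  0.0988]), array([ 0.27, -0.18,  0.05]))
```

>>> play_rows --deltas '[[[0.03,-0.02,0.005],[0,0,0],60],[[0.065,-0.04,0.01],[0,0,0],60],[[0.1,-0.065,0.015],[0,0,0],60],[[0.135,-0.088,0.02],[0,0,0],60],[[0.17,-0.11,0.04],[0,0,0],60],[[0.2,-0.13,0.06],[0,0,0],60],[[0.22,-0.143,0.08],[0.2,-0.2,0],60],[[0.2275,-0.148,0.0988],[0.2,-0.2,0],60],[[0.2275,-0.148,0.13],[0.2,-0.2,0],60],[[0.2275,-0.148,0.16],[0.2,-0.2,0],60],[[0.2275,-0.148,0.16],[0.2,-0.2,0],60],[[0.2275,-0.148,0.16],[0.2,-0.2,0],60]]'

```text
time_s: 13.17
tcp_pos: [0.5467, -0.0082, 0.0889]
eef_rot: [2.222, -2.219, -0.005]
wrist_force: [1.2, -0.3, 0.2]
gripper_width: 0.0514
```

Run:
```python
from h import *
from plant import r
f=r.grab_frame("scene");zoom(f,(240,100,400,260),4,"pics/scene10.png")
st=r.get_state();print(st["time_s"],st["tcp_pos"],st["wrist_force"])
print(delta(st,[.5503,-.005,.024],tgt(180.3)))
```

```text
13.2167 [ 0.54824025 -0.00784736  0.09063513] [-0.34383962 -0.50205434  1.00041406]
(array([-0.0028, -0.0021,  0.0666]), array([-0.  ,  0.05, -0.19]))
```

View pics/scene10.png

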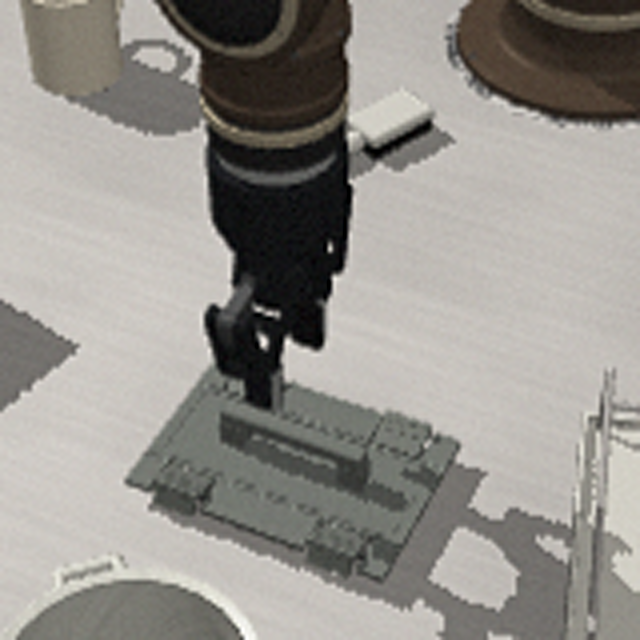

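>>> play_rows --deltas '[[[-0.0028,-0.0021,0.025],[0,0,0],60],[[-0.0028,-0.0021,0.045],[0,0,0],60],[[-0.0028,-0.0021,0.058],[0,0,0],60],[[-0.0028,-0.0021,0.066],[0,0,0],60],[[-0.0028,-0.0021,0.066],[0,0,0],60],[[-0.0028,-0.0021,0.066],[0,0,0],0],[[-0.0028,-0.0021,0.066],[0,0,0],0],[[-0.0028,-0.0021,0.066],[0,0,0],0],[[-0.0028,-0.0021,0.066],[0,0,0],0],[[-0.0028,-0.0021,0.066],[0,0,0],0],[[-0.0028,-0.0021,0.066],[0,0,0],0],[[-0.0028,-0.0021,0.066],[0,0,0],0]]' --squeeze 60

```text
time_s: 14.22
tcp_pos: [0.5517, -0.0042, 0.0251]
eef_rot: [-2.223, 2.216, -0.001]
wrist_force: [-1.1, -0.9, 5.5]
gripper_width: 0.0129
```

Gripping the bar (12.9 mm). I'll lift it, carry it and turn it over the box.

>>> play_rows --deltas '[[[0,0,-0.01],[0,0,0],0],[[0,0,-0.035],[0,0,0],0],[[0,0,-0.065],[0,0,0],0],[[0,0,-0.1],[0,0,0],0],[[0,0,-0.13],[0,0,0],0],[[0,0,-0.14],[0,0,0],0],[[0,0,-0.14],[0,0,0],0]]'

```text
time_s: 14.8
tcp_pos: [0.5524, -0.0043, 0.1668]
eef_rot: [-2.222, 2.215, -0.005]
wrist_force: [-0.1, 1.0, -2.5]
gripper_width: 0.0128
```

Run:
```python
from h import *
from plant import r
f=r.grab_frame("scene");zoom(f,(220,60,420,240),3,"pics/scene11.png")
st=r.get_state();print(st["time_s"],st["tcp_pos"],st["wrist_force"],st["joint_pos"],st["gripper_width"])
print(delta(st,[.5712,-.3426,.165],tgt(78.1)))
```

```text
14.85 [ 0.55136469 -0.00431521  0.16427832] [ 0.23836428  0.97357646 -2.08287466] [-8.36972156e-03  1.81673196e-01 -1.20363616e-01  1.26702586e+00
  1.01407327e-03 -1.58215678e+00] 0.012398502796830874
(array([ 0.3383, -0.0188, -0.001 ]), array([-2.0000e-02,  1.3000e-01,  1.0207e+02]))
```

View pics/scene11.png

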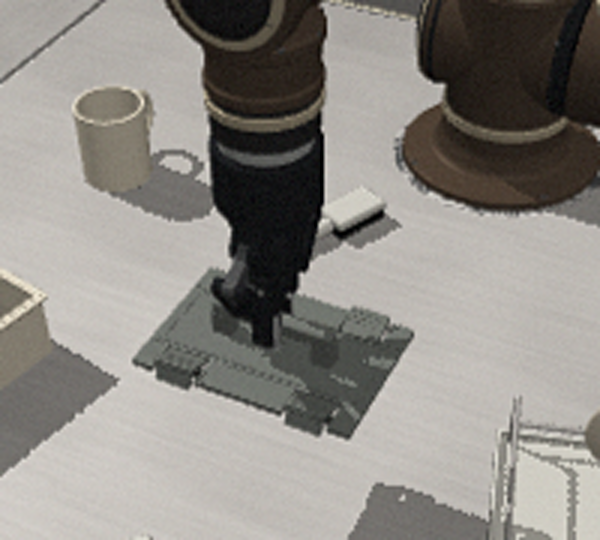

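The lid hangs level from the bar, plate centred near zoom (275,350). Carrying it over the box, turning as it goes.

>>> play_rows --deltas '[[[0.015,-0.001,-0.001],[0,0,6.5],0],[[0.04,-0.002,-0.001],[0,0,13],0],[[0.065,-0.004,-0.001],[0,0,19.5],0],[[0.09,-0.005,-0.001],[0,0,26],0],[[0.115,-0.006,-0.001],[0,0,32.5],0],[[0.14,-0.008,-0.001],[0,0,39],0],[[0.165,-0.009,-0.001],[0,0,45.5],0],[[0.19,-0.01,-0.001],[0,0,52],0],[[0.215,-0.012,-0.001],[0,0,58.5],0],[[0.24,-0.013,-0.001],[0,0,65],0],[[0.265,-0.015,-0.001],[0,0,71.5],0],[[0.285,-0.016,-0.001],[0,0,78],0],[[0.305,-0.017,-0.001],[0,0,84.5],0],[[0.32,-0.018,-0.001],[0,0,91],0],[[0.332,-0.0185,-0.001],[0,0,97.5],0],[[0.3383,-0.0188,-0.001],[0,0,102.1],0],[[0.3383,-0.0188,-0.001],[0,0,102.1],0],[[0.3383,-0.0188,-0.001],[0,0,102.1],0]]'

```text
time_s: 16.35
tcp_pos: [0.5696, -0.3422, 0.1613]
eef_rot: [-0.323, -3.121, -0.005]
wrist_force: [-0.6, 0.8, -1.4]
gripper_width: 0.013
```

Run:
```python
from h import *
from plant import r
for n,b in(("scene",(120,60,300,230)),("top",(400,110,560,270))):
    f=r.grab_frame(n);np.savez(f"pics/{n}12.npz",**f);zoom(f,b,4,f"pics/{n}12.png")
    P=cloud(f);st=r.get_state()
    reg=(abs(P[...,0]-.57)<.15)&(abs(P[...,1]+.343)<.15)&(f["img"].max(-1)<150)
    zp=st["tcp_pos"][2]-.012+.006
    m=reg&(abs(P[...,2]-zp)<.004);q=P[m]
    print(n,len(q),zp,np.median(q[:,2]),cv2.minAreaRect(q[:,:2].astype(np.float32)))
    # tabs on image
st=r.get_state();print(st["time_s"],st["tcp_pos"],st["wrist_force"],st["joint_pos"],st["gripper_width"])
M=Ro.from_rotvec(st["eef_rot"]).as_matrix();print("yaw y",np.degrees(np.arctan2(M[1,1],M[0,1])),M[:,2])
```

```text
scene 1566 0.15596648572332308 0.15683517436873923 ((0.5714843273162842, -0.3439544141292572), (0.12817925214767456, 0.18184223771095276), 77.70822143554688)
top 3249 0.15654868924736864 0.15612924814576967 ((0.5701608657836914, -0.3411899209022522), (0.12520670890808105, 0.18018223345279694), 78.27561950683594)
16.45 [ 0.57007001 -0.34171825  0.16254869] [ 0.11746921 -0.00317976 -1.64249014] [-5.40369050e-01  4.03609685e-01  1.72123759e-01  1.34279863e+00
  8.26004585e-04 -3.34535773e-01] 0.012332098926407364
yaw y 78.20637259353268 [-0.00256627  0.00250284 -0.99999357]
```

View pics/scene12.png

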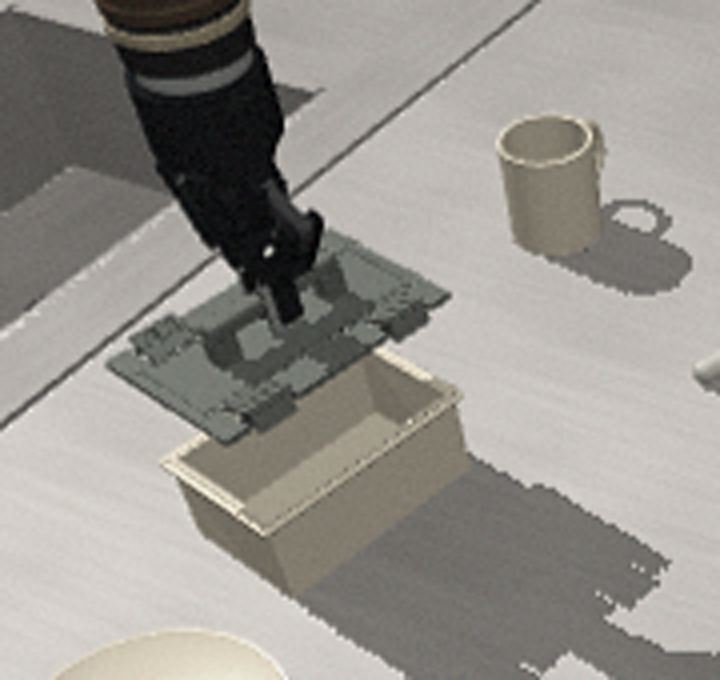

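View pics/top12.png

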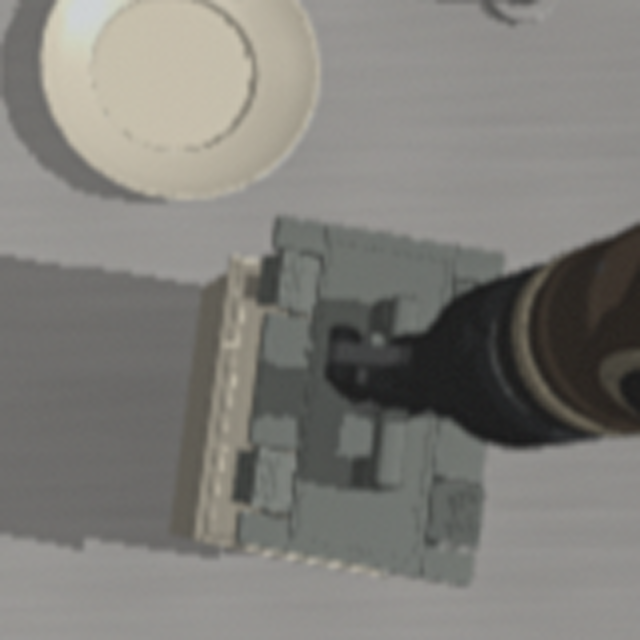

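The scene zoom shows the lid at (280,330), parallel above the box rim. Lid and box centres agree within 1 mm in both cameras, and so do their yaws within 0.5°. Lowering.

>>> play_rows --deltas '[[[0,0,0.015],[0,0,0],0],[[0,0,0.035],[0,0,0],0],[[0,0,0.052],[0,0,0],0],[[0,0,0.06],[0,0,0],0],[[0,0,0.063],[0,0,0],0],[[0,0,0.066],[0,0,0],0],[[0,0,0.069],[0,0,0],0],[[0,0,0.0715],[0,0,0],0],[[0,0,0.0735],[0,0,0],0],[[0,0,0.0735],[0,0,0],0]]'

```text
time_s: 17.28
tcp_pos: [0.5706, -0.3425, 0.0906]
eef_rot: [-0.326, -3.124, -0.001]
wrist_force: [-0.4, 0.7, -1.4]
gripper_width: 0.0129
```

Run:
```python
from plant import r
st=r.get_state();print(st["time_s"],st["tcp_pos"],st["wrist_force"],st["wrist_torque"],st["gripper_width"])
```

```text
17.2833 [ 0.57060648 -0.34251023  0.09061526] [-0.42890828  0.68287935 -1.43499835] [-0.11896176 -0.01292552  0.02822583] 0.012870557476361861
```

>>> play_rows --deltas '[[[0,0,0.002],[0,0,0],0],[[0,0,0.0035],[0,0,0],0],[[0,0,0.005],[0,0,0],0],[[0,0,0.006],[0,0,0],0],[[0,0,0.007],[0,0,0],0],[[0,0,0.0075],[0,0,0],0],[[0,0,0.008],[0,0,0],0],[[0,0,0.008],[0,0,0],0]]'

```text
time_s: 17.95
tcp_pos: [0.5703, -0.3425, 0.0827]
eef_rot: [-0.327, -3.124, -0.001]
wrist_force: [-2.4, 0.9, 1.0]
gripper_width: 0.0129
```

>>> play_rows --deltas '[[[0,0,0.0005],[0,0,0],0],[[0,0,0.001],[0,0,0],0],[[0,0,0.0015],[0,0,0],0],[[0,0,0.0015],[0,0,0],0]]'

```text
time_s: 18.28
tcp_pos: [0.5704, -0.3425, 0.0824]
eef_rot: [0.326, 3.125, 0.001]
wrist_force: [-4.2, 2.3, 6.8]
gripper_width: 0.0127
```

Run:
```python
from h import *
from plant import r
for n,b in(("scene",(120,100,280,240)),("top",(400,130,560,270))):
    f=r.grab_frame(n);np.savez(f"pics/{n}13.npz",**f);zoom(f,b,4,f"pics/{n}13.png")
st=r.get_state();print(st["time_s"],st["tcp_pos"],st["wrist_force"],st["wrist_torque"],st["gripper_width"])
```

```text
18.3833 [ 0.57033745 -0.34251806  0.0823888 ] [-5.59041844  1.75653639  6.78986949] [0.40733033 0.91859058 0.02821372] 0.013076991812059676
```

View pics/scene13.png

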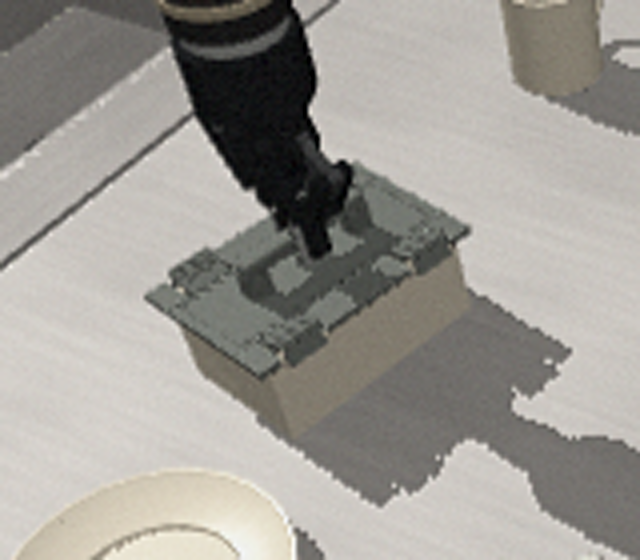

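The lid is on the rim: it stopped at 82.4 mm against the expected 82, with 6.8 N of contact. The scene zoom shows the plate on the box at (310,280). Releasing and retreating.

>>> play_rows --deltas '[[[0,0,0],[0,0,0],40],[[0,0,0],[0,0,0],40],[[0,0,0],[0,0,0],40],[[0,0,0],[0,0,0],40],[[0,0,0],[0,0,0],40],[[0,0,-0.03],[0,0,0],40],[[0,0,-0.06],[0,0,0],40],[[0,0,-0.09],[0,0,0],40],[[0.03,0.03,-0.11],[0,0,0],20],[[0.06,0.06,-0.11],[0,0,0],0],[[0.09,0.09,-0.11],[0,0,0],0],[[0.12,0.12,-0.11],[0,0,0],0],[[0.15,0.15,-0.11],[0,0,0],0],[[0.15,0.15,-0.11],[0,0,0],0]]'

```text
time_s: 19.55
tcp_pos: [0.4512, -0.1609, 0.1916]
eef_rot: [-0.323, -3.123, -0.004]
wrist_force: [0.4, -0.6, -0.2]
gripper_width: 0.0003
```

Run:
```python
from h import *
from plant import r
for n,b in(("scene",(120,80,280,240)),("top",(400,110,560,270))):
    f=r.grab_frame(n);np.savez(f"pics/{n}14.npz",**f);zoom(f,b,4,f"pics/{n}14.png")
    P=cloud(f)
    reg=(abs(P[...,0]-.57)<.13)&(abs(P[...,1]+.343)<.13)&(f["img"].max(-1)<150)
    m=reg&(abs(P[...,2]-.076)<.004);q=P[m]
    A=np.c_[q[:,:2]-q[:,:2].mean(0),np.ones(len(q))]
    print(n,len(q),np.median(q[:,2]),cv2.minAreaRect(q[:,:2].astype(np.float32)),"slope",np.linalg.lstsq(A,q[:,2],rcond=None)[0])
    m=reg&(P[...,2]>.100)&(P[...,2]<.112);q=P[m];print("  bar",len(q),cv2.minAreaRect(q[:,:2].astype(np.float32)),np.median(q[:,2]))
    h=P[reg&(P[...,2]>.08)&(P[...,2]<.09)]
    c,s=np.cos(np.radians(-11.9)),np.sin(np.radians(-11.9));d=h[:,:2]-[.570,-.342];a=np.stack([d@[c,s],d@[-s,c]],1)
    for sx in(1,-1):
        for sy in(1,-1):
            k=(a[:,0]*sx>.03)&(a[:,1]*sy>.03);print("  tab",sx,sy,k.sum(),np.median(a[k],0) if k.sum() else None, np.percentile(h[k,2],[50,95]) if k.sum() else None)
st=r.get_state();print(st["time_s"],st["tcp_pos"],st["wrist_force"],st["gripper_width"],st["joint_pos"])
```

```text
scene 1476 0.0778380266400912 ((0.572786808013916, -0.3434678316116333), (0.1280723214149475, 0.18154090642929077), 77.9884033203125) slope [-0.00159371 -0.00184632  0.0776786 ]
  bar 200 ((0.5735144019126892, -0.3438200354576111), (0.016775310039520264, 0.09918222576379776), 77.3446273803711) 0.10687786042458802
  tab 1 1 78 [0.05826531 0.05261135] [0.08316117 0.08693866]
  tab 1 -1 81 [ 0.05753276 -0.05101647] [0.08291015 0.08671816]
  tab -1 1 61 [-0.05005414  0.0507736 ] [0.08330614 0.08635726]
  tab -1 -1 64 [-0.04959913 -0.0520586 ] [0.08296839 0.08570603]
top 2392 0.07654849798883262 ((0.5821120738983154, -0.3443976044654846), (0.1253107488155365, 0.15750327706336975), 78.43704986572266) slope [0.00116142 0.00428342 0.07656553]
  bar 299 ((0.570482075214386, -0.3424645662307739), (0.014965265989303589, 0.10022961348295212), 78.00323486328125) 0.10576246031961911
  tab 1 1 88 [0.0538003  0.05200973] [0.08249507 0.08615792]
  tab 1 -1 83 [ 0.05429494 -0.05259938] [0.08228463 0.08489201]
  tab -1 1 89 [-0.05090722  0.0526912 ] [0.08295186 0.08589355]
  tab -1 -1 0 None None
19.65 [ 0.45402389 -0.16339586  0.19201865] [ 0.12886788 -0.39149595 -0.68388693] 0.0001651163663461218 [-3.45966673e-01  4.80984925e-02 -2.10899917e-01  1.31124843e+00
  8.39209667e-04 -1.40062415e-01]
```

View pics/scene14.png

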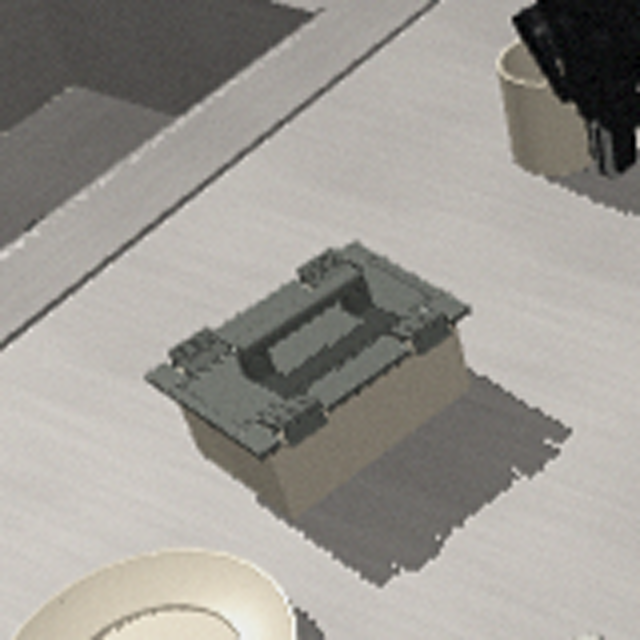

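View pics/top14.png

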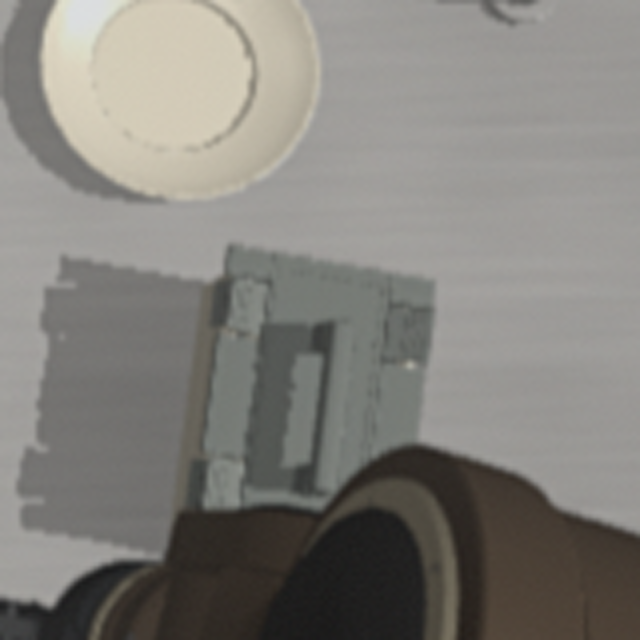

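The lid is seated flat: plate top at about 76–77 mm, slope under 0.3°, centre about (570.5,-342.5) mm. All four tabs stand up, at scene zoom (195,350), (320,262), (300,420) and (425,330). I'll press them with the fingers shut.

```bash
cat >> h.py <<'E'
C=np.array([.5705,-.3425]);YAW=-11.9
def pad(sx,sy,y=.056):
    a=np.radians(YAW);return C+sx*.054*np.array([np.cos(a),np.sin(a)])+sy*y*np.array([-np.sin(a),np.cos(a)])
E
python3 - <<'E'
from h import *
from plant import r
st=r.get_state()
for n,s in dict(a=(1,1),b=(-1,1),c=(-1,-1),d=(1,-1)).items(): print(n,pad(*s).round(4))
R=tgt(78.1)
print(delta(st,[*pad(-1,1),.115],R))
s={"tcp_pos":np.array([*pad(-1,1),.115]),"eef_rot":R.as_rotvec()}
for q in ((1,1),(1,-1),(-1,-1)): print(q,delta(s,[*pad(*q),.115],R)[0])
E
```

```text
a [ 0.6349 -0.2988]
b [ 0.5292 -0.2766]
c [ 0.5061 -0.3862]
d [ 0.6118 -0.4084]
(array([-0.0967, -0.0955,  0.077 ]), array([0.04, 0.04, 0.1 ]))
(1, 1) [-0.108 -0.    -0.   ]
(1, -1) [-0.108 -0.112 -0.   ]
(-1, -1) [ 0.    -0.112  0.   ]
```

>>> play_rows --deltas '[[[-0.03,-0.03,0.01],[0,0,0.1],0],[[-0.055,-0.055,0.03],[0,0,0.1],0],[[-0.08,-0.08,0.055],[0,0,0.1],0],[[-0.0967,-0.0955,0.077],[0,0,0.1],0],[[-0.0967,-0.0955,0.077],[0,0,0.1],0],[[-0.0967,-0.0955,0.077],[0,0,0.1],0],[[-0.0967,-0.0955,0.077],[0,0,0.1],0]]'

```text
time_s: 20.23
tcp_pos: [0.5298, -0.2788, 0.1139]
eef_rot: [-0.33, -3.123, -0.002]
wrist_force: [-0.1, 0.4, 0.9]
gripper_width: -0.0001
```

Run:
```python
from h import *
from plant import r
f=r.grab_frame("scene");zoom(f,(120,80,280,240),4,"pics/scene15.png")
st=r.get_state();print(st["time_s"],st["tcp_pos"],st["wrist_force"])
print(delta(st,[*pad(-1,1),.076],tgt(78.1)))
```

```text
20.2833 [ 0.52997352 -0.27847322  0.11481256] [-0.05939322 -0.14210433 -0.02841226]
(array([0.0011, 0.0017, 0.0388]), array([ 0.04,  0.  , -0.14]))
```

View pics/scene15.png

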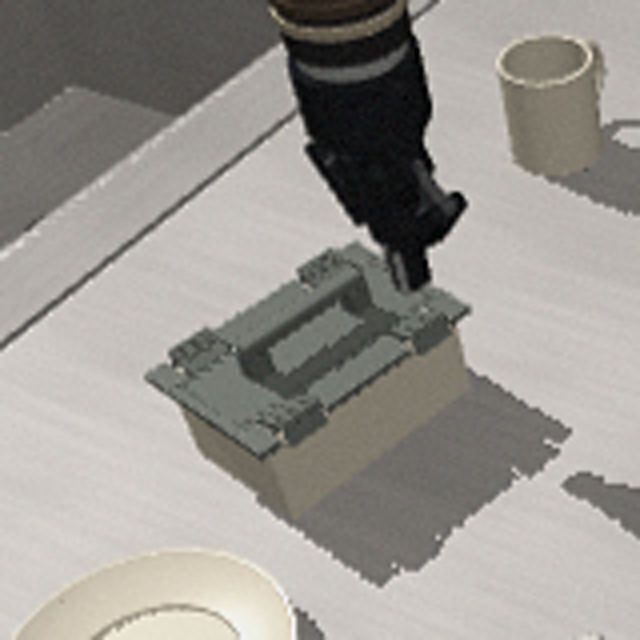

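The shut fingers stand above the tab at zoom (425,330). Pressing.

>>> play_rows --deltas '[[[0.001,0.0017,0.015],[0,0,0],0],[[0.001,0.0017,0.025],[0,0,0],0],[[0.001,0.0017,0.03],[0,0,0],0],[[0.001,0.0017,0.033],[0,0,0],0],[[0.001,0.0017,0.036],[0,0,0],0],[[0.001,0.0017,0.038],[0,0,0],0],[[0.001,0.0017,0.0395],[0,0,0],0],[[0.001,0.0017,0.0395],[0,0,0],0],[[0.001,0.0017,0.0395],[0,0,0],0]]'

```text
time_s: 21.03
tcp_pos: [0.5294, -0.2762, 0.076]
eef_rot: [0.329, 3.124, 0.001]
wrist_force: [-1.7, 2.4, 7.8]
gripper_width: -0.0001
```

Run:
```python
from plant import r
st=r.get_state();print(st["time_s"],st["tcp_pos"],st["wrist_force"],st["wrist_torque"])
```

```text
21.0333 [ 0.52936519 -0.2761849   0.07595767] [-1.68729895  2.43409607  7.79393161] [ 0.53111874  0.39806622 -0.03364017]
```

>>> play_rows --deltas '[[[0,0,0.001],[0,0,0],0],[[0,0,0.002],[0,0,0],0],[[0,0,0.0025],[0,0,0],0],[[0,0,0.0025],[0,0,0],0]]'

```text
time_s: 21.37
tcp_pos: [0.5295, -0.2762, 0.0755]
eef_rot: [0.329, 3.122, 0.0]
wrist_force: [-6.0, 4.5, 19.7]
gripper_width: -0.0002
```

>>> play_rows --deltas '[[[0,0,-0.01],[0,0,0],0],[[0,0,-0.03],[0,0,0],0],[[0,0,-0.042],[0,0,0],0],[[-0.03,0,-0.042],[0,0,0],0],[[-0.065,0,-0.042],[0,0,0],0],[[-0.095,0,-0.042],[0,0,0],0],[[-0.108,0,-0.042],[0,0,0],0],[[-0.108,0,-0.042],[0,0,0],0],[[-0.108,0,-0.042],[0,0,0],0]]'

```text
time_s: 22.12
tcp_pos: [0.6347, -0.2989, 0.1132]
eef_rot: [-0.329, -3.122, -0.001]
wrist_force: [-0.0, -0.3, 0.1]
gripper_width: 0.0002
```

Run:
```python
from h import *
from plant import r
f=r.grab_frame("scene");zoom(f,(120,80,280,240),4,"pics/scene16.png")
st=r.get_state();print(st["time_s"],st["tcp_pos"],st["wrist_force"])
print(delta(st,[*pad(1,1),.076],tgt(78.1)))
P=cloud(f);p=pad(-1,1)
m=(np.hypot(P[...,0]-p[0]-.001,P[...,1]-p[1]+.001)<.010)&(P[...,2]>.06)&(P[...,2]<.1);print("tab z",m.sum(),np.percentile(P[...,2][m],[10,50,90]))
```

```text
22.1667 [ 0.63408663 -0.29878746  0.11352688] [-0.11300211  0.58183135 -0.56373915]
(array([-0.0009,  0.0001,  0.0375]), array([ 0.05, -0.12, -0.13]))
tab z 53 [0.06472385 0.07486776 0.07956237]
```

View pics/scene16.png

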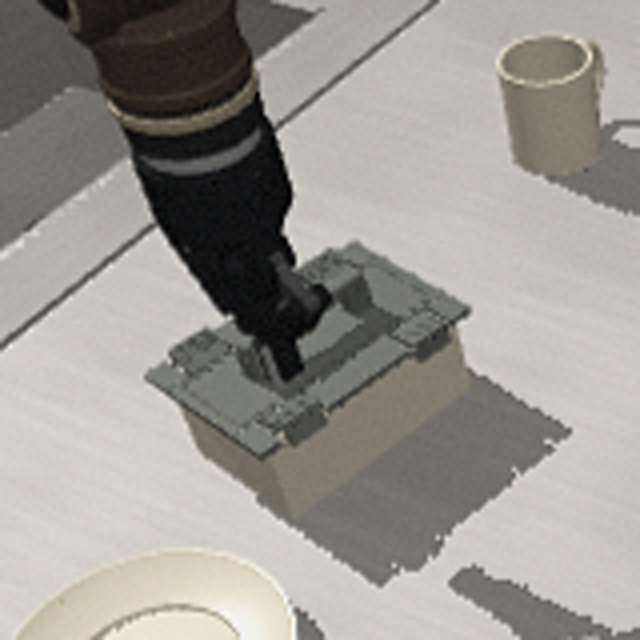

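The tab at zoom (432,335) now lies flush. The press was 20 N with the tool at 75.5 mm. The fingers stand over the next tab, at (300,420).

>>> play_rows --deltas '[[[-0.0007,0,0.013],[0,0,0],0],[[-0.0007,0,0.023],[0,0,0],0],[[-0.0007,0,0.028],[0,0,0],0],[[-0.0007,0,0.031],[0,0,0],0],[[-0.0007,0,0.034],[0,0,0],0],[[-0.0007,0,0.036],[0,0,0],0],[[-0.0007,0,0.038],[0,0,0],0],[[-0.0007,0,0.0395],[0,0,0],0],[[-0.0007,0,0.0405],[0,0,0],0],[[-0.0007,0,0.0405],[0,0,0],0],[[-0.0007,0,0.0405],[0,0,0],0]]'

```text
time_s: 23.08
tcp_pos: [0.6355, -0.299, 0.0758]
eef_rot: [0.329, 3.123, 0.0]
wrist_force: [-4.4, 3.1, 11.1]
gripper_width: 0.0002
```

>>> play_rows --deltas '[[[0,0,-0.01],[0,0,0],0],[[0,0,-0.03],[0,0,0],0],[[0,0,-0.055],[0,0,0],0],[[0,-0.01,-0.075],[0,0,0],0],[[0,-0.035,-0.085],[0,0,0],0],[[0,-0.065,-0.085],[0,0,0],0],[[0,-0.095,-0.07],[0,0,0],0],[[0,-0.11,-0.055],[0,0,0],0],[[0,-0.112,-0.042],[0,0,0],0],[[0,-0.112,-0.042],[0,0,0],0],[[0,-0.112,-0.042],[0,0,0],0]]'

```text
time_s: 24.0
tcp_pos: [0.6115, -0.4085, 0.1147]
eef_rot: [-0.33, -3.122, -0.003]
wrist_force: [-0.9, -0.9, 0.9]
gripper_width: 0.0002
```

Run:
```python
from h import *
from plant import r
f=r.grab_frame("scene");zoom(f,(120,80,280,240),4,"pics/scene17.png")
st=r.get_state();print(st["time_s"],st["tcp_pos"],st["wrist_force"])
print(delta(st,[*pad(1,-1),.076],tgt(78.1)))
```

```text
24.05 [ 0.61211908 -0.40832249  0.11592172] [0.09065688 0.36900099 0.32080318]
(array([ 0.0003, -0.0002,  0.0399]), array([ 0.05, -0.04, -0.12]))
```

View pics/scene17.png

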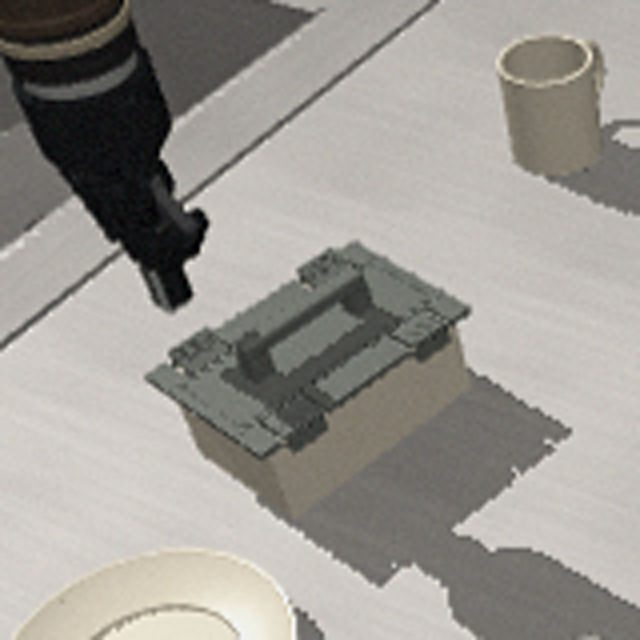

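The second tab, at zoom (300,425), is down too. The fingers are now over the third at (195,350).

>>> play_rows --deltas '[[[0,0,0.015],[0,0,0],0],[[0,0,0.025],[0,0,0],0],[[0,0,0.03],[0,0,0],0],[[0,0,0.033],[0,0,0],0],[[0,0,0.036],[0,0,0],0],[[0,0,0.038],[0,0,0],0],[[0,0,0.04],[0,0,0],0],[[0,0,0.0415],[0,0,0],0],[[0,0,0.0425],[0,0,0],0],[[0,0,0.043],[0,0,0],0],[[0,0,0.043],[0,0,0],0]]'

```text
time_s: 24.97
tcp_pos: [0.6124, -0.4088, 0.0757]
eef_rot: [0.329, 3.122, -0.001]
wrist_force: [-4.2, 2.6, 12.7]
gripper_width: -0.0001
```

>>> play_rows --deltas '[[[0,0,-0.01],[0,0,0],0],[[0,0,-0.03],[0,0,0],0],[[0.002,0,-0.043],[0,0,0],0],[[0.03,0,-0.043],[0,0,0],0],[[0.065,0,-0.043],[0,0,0],0],[[0.095,0,-0.043],[0,0,0],0],[[0.108,0,-0.043],[0,0,0],0],[[0.108,0,-0.043],[0,0,0],0],[[0.108,0,-0.043],[0,0,0],0]]'

```text
time_s: 25.72
tcp_pos: [0.5064, -0.3862, 0.1166]
eef_rot: [0.33, 3.123, 0.001]
wrist_force: [1.0, 0.1, 0.8]
gripper_width: 0.0003
```

Run:
```python
from h import *
from plant import r
f=r.grab_frame("scene");zoom(f,(120,80,280,240),4,"pics/scene18.png")
st=r.get_state();print(st["time_s"],st["tcp_pos"],st["wrist_force"])
print(delta(st,[*pad(-1,-1),.076],tgt(78.1)))
```

```text
25.7667 [ 0.50705743 -0.38630628  0.11623731] [ 0.30725153 -0.07892616 -0.30325125]
(array([ 0.001 , -0.0001,  0.0402]), array([ 0.03,  0.05, -0.13]))
```

View pics/scene18.png

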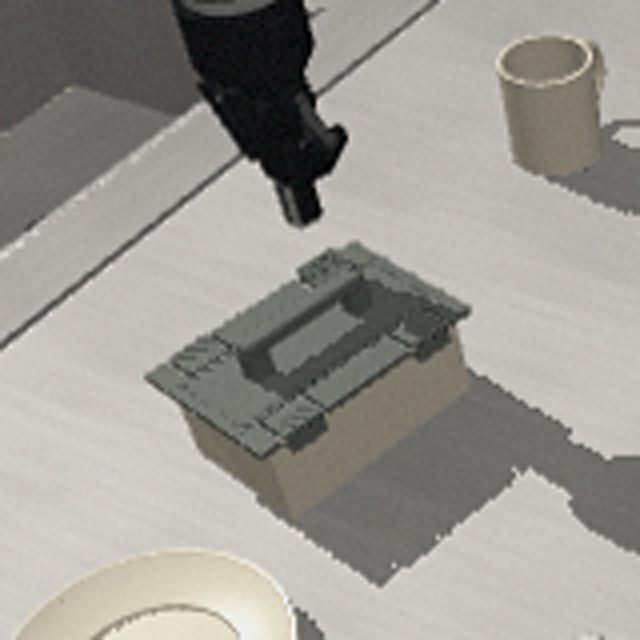

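The third tab, at zoom (205,355), is flush. Pressing the last one at (325,262), then retreating.

>>> play_rows --deltas '[[[0.0008,0,0.015],[0,0,0],0],[[0.0008,0,0.025],[0,0,0],0],[[0.0008,0,0.03],[0,0,0],0],[[0.0008,0,0.033],[0,0,0],0],[[0.0008,0,0.036],[0,0,0],0],[[0.0008,0,0.038],[0,0,0],0],[[0.0008,0,0.04],[0,0,0],0],[[0.0008,0,0.0415],[0,0,0],0],[[0.0008,0,0.0425],[0,0,0],0],[[0.0008,0,0.043],[0,0,0],0],[[0.0008,0,0.043],[0,0,0],0]]'

```text
time_s: 26.68
tcp_pos: [0.5061, -0.3861, 0.0756]
eef_rot: [0.329, 3.122, -0.001]
wrist_force: [-4.0, 1.8, 14.7]
gripper_width: 0.0002
```

>>> play_rows --deltas '[[[0,0,-0.01],[0,0,0],0],[[0,0,-0.03],[0,0,0],0],[[0,0,-0.06],[0,0,0],0],[[0,0,-0.09],[0,0,0],0],[[0.02,0.02,-0.12],[0,0,0],0],[[0.045,0.045,-0.14],[0,0,0],0],[[0.07,0.075,-0.15],[0,0,0],0],[[0.09,0.105,-0.15],[0,0,0],0],[[0.1,0.14,-0.15],[0,0,0],0],[[0.11,0.175,-0.15],[0,0,0],0],[[0.11,0.21,-0.15],[0,0,0],0],[[0.11,0.245,-0.15],[0,0,0],0],[[0.11,0.28,-0.15],[0,0,0],0],[[0.11,0.3,-0.15],[0,0,0],0],[[0.11,0.3,-0.15],[0,0,0],0]]'

```text
time_s: 27.93
tcp_pos: [0.461, -0.0662, 0.2233]
eef_rot: [-0.322, -3.125, -0.004]
wrist_force: [0.5, -0.1, 0.4]
gripper_width: 0.0003
```

Run:
```python
from h import *
from plant import r
for n,b in(("scene",(120,80,280,240)),("top",(400,130,560,270))):
    f=r.grab_frame(n);np.savez(f"pics/{n}19.npz",**f);zoom(f,b,4,f"pics/{n}19z.png");cv2.imwrite(f"pics/{n}19.png",f["img"][:,:,::-1])
    P=cloud(f);a=np.radians(YAW);e=np.array([[np.cos(a),np.sin(a)],[-np.sin(a),np.cos(a)]])
    cc=C+(np.array([.0025,-.001]) if n=="scene" else 0)
    d=(P[...,:2]-cc)@e.T
    g=np.load(f"pics/{n}14.npz");P0=cloud(g);d0=(P0[...,:2]-cc)@e.T
    pl=(abs(d[...,0])<.08)&(abs(d[...,1])<.034)&(abs(d[...,1])>.015)&(abs(P[...,2]-.076)<.004)
    print(n,"plate",np.median(P[...,2][pl]))
    for s in((1,1),(-1,1),(-1,-1),(1,-1)):
        o=[]
        for D,Q in((d0,P0),(d,P)):
            m=(abs(D[...,0]*s[0]-.054)<.012)&(abs(D[...,1]*s[1]-.055)<.005)&(Q[...,2]>.066)&(Q[...,2]<.1);o.append((m.sum(),np.round(np.median(Q[...,2][m]),4)))
        print("  tab",s,"before",o[0],"after",o[1])
st=r.get_state();print(st["time_s"],st["tcp_pos"],st["wrist_force"])
```

```text
scene plate 0.07774358682617843
  tab (1, 1) before (np.int64(52), np.float64(0.0815)) after (np.int64(45), np.float64(0.0779))
  tab (-1, 1) before (np.int64(41), np.float64(0.0827)) after (np.int64(42), np.float64(0.0763))
  tab (-1, -1) before (np.int64(25), np.float64(0.0835)) after (np.int64(18), np.float64(0.079))
  tab (1, -1) before (np.int64(31), np.float64(0.0846)) after (np.int64(23), np.float64(0.0789))
top plate 0.07627049456105894
  tab (1, 1) before (np.int64(49), np.float64(0.0832)) after (np.int64(46), np.float64(0.0769))
  tab (-1, 1) before (np.int64(51), np.float64(0.0832)) after (np.int64(36), np.float64(0.0774))
  tab (-1, -1) before (np.int64(0), np.float64(nan)) after (np.int64(0), np.float64(nan))
  tab (1, -1) before (np.int64(45), np.float64(0.0831)) after (np.int64(43), np.float64(0.0777))
28.0333 [ 0.46062755 -0.06879944  0.22309854] [ 0.06370837 -1.36150342 -0.67813816]
  return _methods._mean(a, axis=axis, dtype=dtype,
  ret = ret.dtype.type(ret / rcount)
```

View pics/scene19z.png

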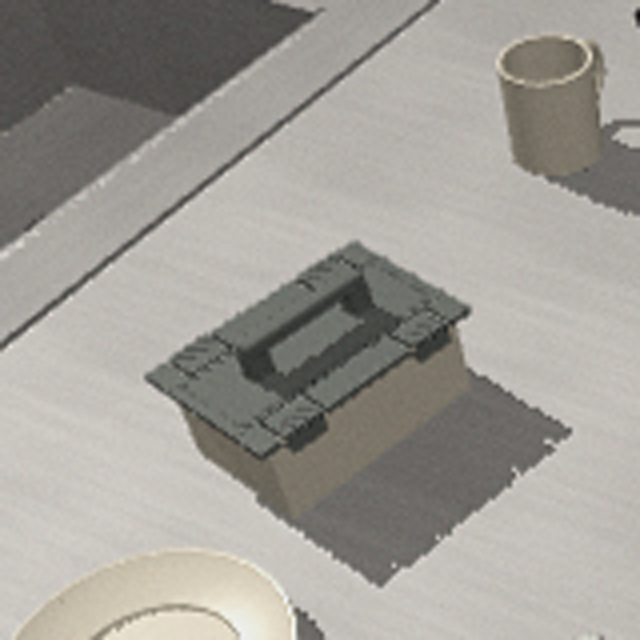

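View pics/top19z.png

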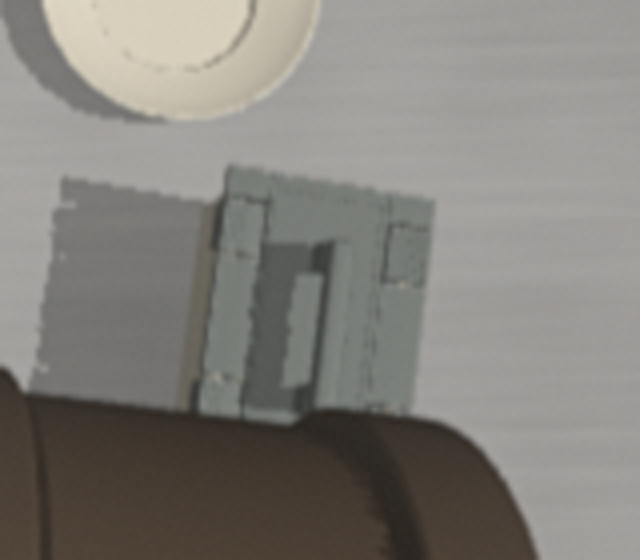

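View pics/scene19.png

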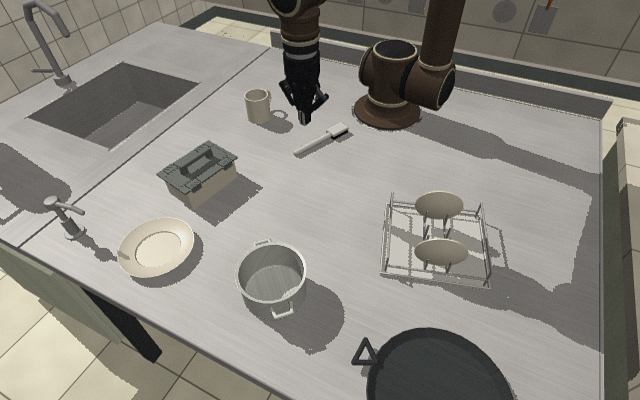

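All four tabs appear flush in the scene view, at zoom (205,355), (325,262), (300,425) and (428,335). The arm hides one of them from the top camera, so I'll move aside for a last check.

>>> play_rows --deltas '[[[0.01,0.03,0],[0,0,0],0],[[0.02,0.06,0],[0,0,0],0],[[0.04,0.09,0],[0,0,0],0],[[0.06,0.12,0],[0,0,0],0],[[0.08,0.15,0],[0,0,0],0],[[0.1,0.18,0],[0,0,0],0],[[0.1,0.21,0],[0,0,0],0],[[0.1,0.22,0],[0,0,0],0],[[0.1,0.22,0],[0,0,0],0],[[0.1,0.22,0],[0,0,0],0],[[0.1,0.22,0],[0,0,0],0],[[0.1,0.22,0],[0,0,0],0]]'

```text
time_s: 29.03
tcp_pos: [0.4088, 0.165, 0.2231]
eef_rot: [-0.333, -3.123, -0.001]
wrist_force: [-0.2, -0.2, -0.1]
gripper_width: -0.0003
```

Run:
```python
from h import *
from plant import r
n="top"
f=r.grab_frame(n);zoom(f,(400,130,560,270),4,f"pics/{n}20z.png");cv2.imwrite(f"pics/{n}20.png",f["img"][:,:,::-1])
P=cloud(f);a=np.radians(YAW);e=np.array([[np.cos(a),np.sin(a)],[-np.sin(a),np.cos(a)]])
d=(P[...,:2]-C)@e.T
pl=(abs(d[...,0])<.08)&(abs(d[...,1])<.034)&(abs(d[...,1])>.015)&(abs(P[...,2]-.076)<.004)
q=P[pl];A=np.c_[q[:,:2]-q[:,:2].mean(0),np.ones(len(q))];print("plate",np.linalg.lstsq(A,q[:,2],rcond=None)[0])
for s in((1,1),(-1,1),(-1,-1),(1,-1)):
    m=(abs(d[...,0]*s[0]-.054)<.012)&(abs(d[...,1]*s[1]-.055)<.005)&(P[...,2]>.066)&(P[...,2]<.1)
    print(s,m.sum(),np.percentile(P[...,2][m],[10,50,90]).round(4))
m=(abs(d[...,0])<.12)&(abs(d[...,1])<.09)&(abs(P[...,2]-.076)<.004)
print(cv2.minAreaRect(P[m][:,:2].astype(np.float32)))
st=r.get_state();print(st["time_s"],st["tcp_pos"],st["wrist_force"],st["joint_velocities"].round(3))
```

```text
plate [ 3.42461058e-05 -1.68862315e-03  7.62009299e-02]
(1, 1) 45 [0.0744 0.077  0.0787]
(-1, 1) 46 [0.075  0.0773 0.0788]
(-1, -1) 47 [0.0758 0.0774 0.079 ]
(1, -1) 45 [0.0755 0.0775 0.079 ]
((0.5704432725906372, -0.34285768866539), (0.12367694824934006, 0.1804671436548233), 78.0940170288086)
29.0833 [0.40879528 0.16516668 0.22318424] [ 1.2761232  -0.32767514 -0.02222052] [ 0.006 -0.001  0.    -0.001  0.001  0.002]
```

View pics/top20.png

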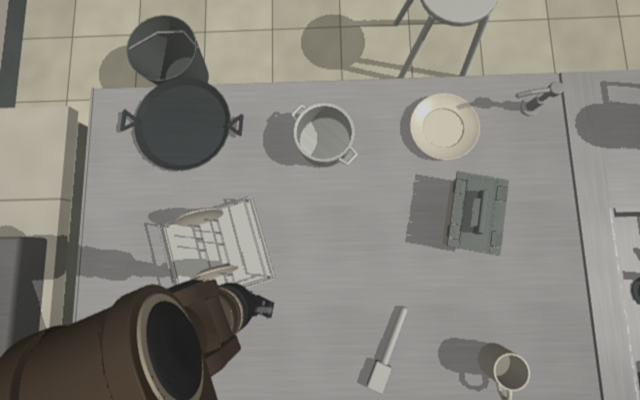

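View pics/top20z.png

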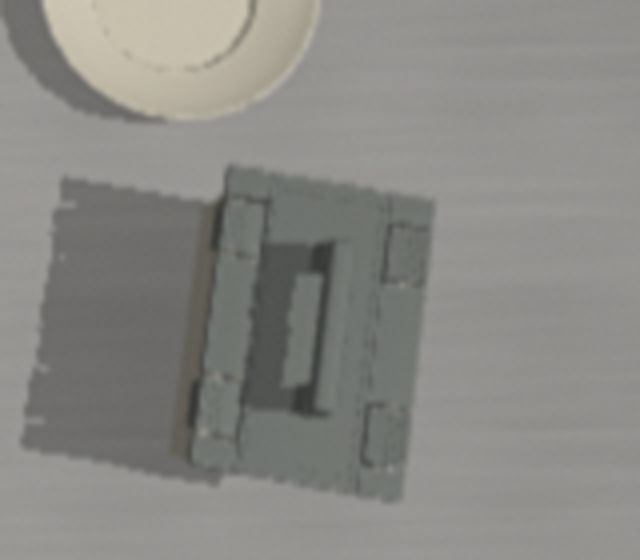

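The top view shows the lid square on the box at about (478,213). All four tabs stand at 77.0–77.5 mm against 76.2 mm for the plate (about 83 mm when sprung up). The pot and saucers are where they were. Handing in.

Run:
```python
from plant import r
print(r.finish_job())
```

```text
the job is handed in; nothing more can be done
None
```

The job is done and handed in at about 29 s of the allowed 72 s. I lifted the lid out by its upper edge, laid it flat on the counter with the grip bar up and let go. I then took it by the bar, set it on the box and pressed all four tabs.

**Last checks**
- **Lid on the box:** the plate top is level (slope about 0.1°) at 76.2 mm, where 76 mm is right. Lid and box centres and yaws agreed within about 1 mm and 0.5°, measured just before lowering.
- **Tabs:** all four stayed down after the fingers left, 0.8–1.3 mm above the plate; before pressing they stood about 7 mm proud. I pressed them with 11–20 N, and all the forces I read stayed well under the limits. The hooks themselves can't be seen, so that they snapped home is inferred from the tabs staying down.
- **Other things:** the saucers, the pot and the box stand where they were, and the arm touches nothing.

**What went wrong or disagreed**
- The first attempt to tilt the lid ran into the elbow's limit, so I laid it down at 45° and lowered it on the lower finger instead.
- The two cameras differed by 2–3 mm in absolute position. For the placing I compared lid and box within the same camera.

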